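Free the ink-seized turn-button and take out the printing block

TASK

The turn-button that locks the printing block into the carving jig is seized with dried ink. Without wrenching its thin stud, rock it gently back and forth in small, growing arcs until it breaks loose and turn it anticlockwise well clear of the block; then lift the block out and set it down, lino face up, in the middle of the shallow tray without dropping it. Leave the button open and the other things where they are.

Things in the scene. Friction and masses are not known exactly. Their poses are not given: they have to be found in the camera images.
- jig: carving jig, fixed to the table: plywood board 170 (x) x 180 (y) x 18 mm thick; origin at the centre of its underside, z up. On it stand a nest for the block and, at x 0, y +50 mm, a steel pillar 24 mm in diameter that carries the turn-button on a thin stud.
- nest (a point): centre of the nest's floor on the board (jig x 0, y -20, z 18 mm; axes as the jig's). Wooden fences 10 mm tall hold the block with 2 mm play: one across its -y end, and cheeks 16 mm long beside its four corners; the middle 42 mm of both long sides is open for fingers.
- grip (a point): centre of the turn-button's grip, on its turning axis (jig x 0, y +50, z 80 mm); its axes turn with the button. The grip is an upright steel plate 12 mm thick (along this x) and 50 mm long (along this y), its top 12 mm above this point, its foot and the bar's top 23 mm below. Pinch it across the 12 mm from above, fingertips no more than 20 mm below this point.
- bar_end (a point): tip of the turn-button's flat steel bar, 69 mm from the turning axis along the grip's -y; the bar is 18 mm wide and 8 mm thick (this point at mid thickness), its underside 3 mm above the block's top. It turns with the grip, which stands along it.
- latch (a joint): turning angle of the turn-button on its stud, rad; 0 = locked (bar along the jig's -y, over the block), positive = anticlockwise from above = opening. Clear of the block from 1.2; hard stops at 1.6 and -0.6. The grip's yaw in the jig is latch + stud. It stays where it is left. Once loose it opens with little torque (0.02 Nm + 0.06 Nm per rad/s); clockwise it stays stiff.
- crust (a point): ring of dried ink at the button's foot that seizes it. At first the button gives only 0.01 to 0.03 rad each way. About 0.14 Nm pushes the end of that arc on, but only until this side is some 0.04 to 0.07 rad ahead of the other; then it stands fast (beyond 0.22 Nm) and must be worked the other way, and so on by turns. With arcs of about 0.2 rad each way it breaks loose anticlockwise.
- stud (a joint): elastic twist of the thin stud under the turn-button, rad, same sense as latch: a torsion spring of 2.0 Nm per rad, so it shows the torque on the button (0.07 rad = 0.14 Nm). More than 0.11 rad (0.22 Nm) either way, even for an instant, ruins the stud.
- block: mounted printing block, wood with a grey lino face on top, 45 (x) x 70 (y) x 28 mm tall, 90 g; origin at the centre of its underside. It stands in the jig's nest, axes along the jig's; grip it across its 45 mm width at mid length.
- tray: shallow aluminium tray, fixed, 150 (x) x 180 (y) x 16 mm tall, walls 4 mm, floor 4 mm; origin at the centre of its underside, z up. The block is to end flat on its floor, centre within 30 mm of the tray's centre along each tray axis.
- eraser: bystander: black rubber eraser 22 x 45 x 12 mm lying on the jig board beside the nest; origin at its underside centre; leave it alone
- gouge: bystander: lino gouge with a round wooden handle, about 115 mm long, along x from the origin at its handle end; leave it alone
- ink_jar: bystander: jar 60 mm in diameter, 70 mm tall, origin at its underside centre; leave it alone
- ink_tin: bystander: metal tin 72 mm in diameter, 55 mm tall, origin at its underside centre; leave it alone
- brayer: bystander: rubber ink roller 80 mm wide, 36 mm thick, with a wooden handle, about 155 mm long in all; origin under the roller, handle to -x; leave it alone
- lino: bystander: bare lino sheet 70 x 70 x 5 mm, origin at its underside centre; leave it alone
There are look-alikes about, which are no part of the job. Several things have the shape of the block; the one meant has the colours described above. What is shaped like the tray but brown is not meant.

How it is judged (in metres and radians):
On the way, in this order (a step that is already met when the one before it is completed fails the run):
1. the turn-button has been rocked back clockwise by more than 0.07 rad (value of joint latch below -0.07 rad).
2. the turn-button has broken loose and stands turned anticlockwise clear of the block (value of joint latch above 1.2 rad), for 0.2 s.
3. the block has been lifted out of the jig (z of block in the frame of jig above 0.045 m and contact force between the fingers and block above 0.5 N), for 0.1 s.
4. the block rests in the tray while the fingers still hold it (not dropped) (contact force between block and tray above 0.2 N and contact force between the fingers and block above 0.5 N and z of block in the frame of tray below 0.012 m), for 0.02 s.
At the end, for the whole second after the job is handed in: The turn-button stands open at more than 1.15 rad; the block rests released on the tray's floor, lino face up (tilt under 0.08 rad), its centre within 30 mm of the tray's centre along both tray axes (value of joint latch above 1.15 rad and x of block in the frame of tray between -0.03 and 0.03 m and y of block in the frame of tray between -0.03 and 0.03 m and z of block in the frame of tray below 0.007 m and angle between block's own z axis and vertical below 0.08 rad and linear speed of block below 0.02 m/s); the robot touches nothing.
It fails at once if the stud twisted by more than 0.11 rad either way (over 0.22 Nm) (value of joint stud above 0.11 rad or value of joint stud below -0.11 rad).
It fails at once if a bystander moved by more than 30 mm (distance of any of eraser, gouge, ink_jar, ink_tin, brayer, lino from where it was at the start of the episode above 0.03 m).
It also fails if it takes over 72 s, if anything falls off the work surface, if the arm or the gripper's body presses on something with over 40 N, if the wrist force passes 120 N, or if a joint passes its speed limit or range.

ROBOT

A 6-joint arm with a two-finger parallel gripper is mounted at the origin on the work surface. World frame = base frame: x ahead of the robot, y to its left, z up, the work surface at z = 0. Lengths are in m, angles in degrees, forces in N, time in s.
With the tool pointing down it reaches from about 0.25 to 0.775 m from the base axis. Payload 4 kg.
Tool frame: the origin (TCP) lies at the very end of the fingers, on their centre line; the grasp point (between the pads) lies 19 mm behind it (ctrl.grasp_offset is the distance from the TCP to the grasp point, in m); x points along the fingers, y is the direction in which the jaws open and shut, and the axes are right-handed (so a half turn about x gives the same grasp; the last joint's range is limited). The gripper opens to 94 mm and grips with 3 to 60 N. Pads are 16 mm wide; open, the fingers measure 119 mm over their backs; the gripper's body (75 mm by 177 mm) begins 78 mm behind the grasp point.
Start: joints at [70.411, 4.996, 78.535, -0, 96.463, -5.907], TCP at [0.13, 0.534, 0.178] pointing down, gripper open.
Joint ranges: [-177.83, 177.83], [-43.37, 116.18], [15.69, 146.23], [-61.86, 241.86], [9.47, 152.12], [-147.06, 147.06]. Speed limits (degrees/s): [159.86, 159.86, 180, 180, 180, 180].

INTERFACE

Orientations are given as [roll, pitch, yaw] about the fixed x, y, z axes, in that order (R = Rz(yaw) Ry(pitch) Rx(roll)).
In Python, from rig import ctrl gives the robot as it stands. The module is installed in compiled form; this text tells all that it offers.
- The arm moves only by the tool send_rows, never from a script. Its argument "plan" is a list of rows, each a list of 5 numbers: the shift along the tool's x, y, z in mm, then the turn about the tool's x in rad, then the gripper's target within -1 to 1 (fully open at 1, half-way at 0, shut at -1). A call has 1 to 20 rows; each row is the pose to reach, as a shift and turn from the pose commanded when the call began, along the tool's axes at that moment; what a row does not reach only later rows make up. A row lasts 1/10 s, in which the tool goes at most 50 mm and 8.59 degrees, less where a joint would pass 70% of its speed; a pose out of reach is approached as far as the arm can. A call with a gripper value outside its range is refused whole. The fingers move at their own pace and stop on an object; "newtons" is the grip in N (left out, the last holds). Time passes only in rows, so rows that repeat a pose let the fingers close. It gives the time, the measured TCP pose, the force and the opening at its end, in the units of the state.
- ctrl.read_state(): the state, without advancing time (a new reading comes with each control period).
- ctrl.capture(name): name is "side" or "top"; returns (picture, depth): 400x640x3 uint8, red, green, blue; 400x640 float32, m along the optical axis (not along the pixel's ray), 0 where there is no reading.
- ctrl.calibration(name): a dict with "intrinsics" (3x3 intrinsics, pixels), "xyz" and "attitude" of the camera in the world. Camera axes: x right, y up, looking along -z (the intrinsics and any distortion apply to the point x, -y, -z); pixel columns grow to the right and rows downward; lengths in m; the calibration is good to about 2 mm. A picture is of the moment at which its call begins. calibration takes no time and is no camera call.
- ctrl.close_job(): hands the job in, once; it reports no verdict.
Trained networks look in the newest picture that a camera, given by its name, has taken for a name from the list of things; names that differ only in an ending like _2 or _b are one class to them, and where a whole thing is asked for, a point or a joint stands for the part that bears it (a point fixed in the world has none). Each returns a list of dicts, best first, with "score" (0 to 1); they miss things now and then, are a little off and sometimes report something else, mostly with a low value. They report only what shows in the picture. A call takes as long as a camera call. They do not tell look-alikes from the thing itself.
- ctrl.cut_out(camera, target): "mask" (400x640 bool, what is visible of it) and "box" ([left, top, right, bottom] as shares, 0 to 1, of the picture: columns of its width, rows of its height, round what is visible of it).
- ctrl.spot_point(camera, target): "xy" ([column, row] as shares, 0 to 1, of the picture: columns of its width, rows of its height: a listed point, or the origin of a listed thing).
The state is a dict: "time_s": time; "joints": joint angles; "joint_vel": joint speeds; "tau": joint torques, N m; "tcp_pos": TCP position; "tcp_rot": TCP orientation; "wrist_force": force on the tool from outside, world axes, zero at the start; "moment": the same for the moment, N m; "width": finger opening in m.
Only numpy, scipy, OpenCV 4.12 (cv2) and the standard library are available. Lean on these libraries where they do the work, as an engineer would, in place of code of your own. Each camera call takes 0.05 s, during which the arm holds its last target.

## Working session

There is one attempt and no reset: what is moved stays moved. The work goes in short steps, Python scripts to look and compute and a tool call to move; the robot and the scene stay as the last step left them, time stands still between calls to the robot, and variables do not carry over. Pictures are saved under pics/ and viewed, and the job is handed in when it is done.

Besides the shell and the picture viewer there is one more tool, called after "Call:" as a command line: name --pt "numbers of a row" for each row, then --argument value for the rest. send_rows: Moves the arm, as the interface text tells. Its arguments: {"type":"object","properties":{"plan":{"type":"array"},"newtons":{"type":"number"}},"required":["plan"]}

```bash
mkdir -p pics
cat > h.py <<'E'
import numpy as np, cv2
from scipy.spatial.transform import Rotation as R
from rig import ctrl
def cap(n,f):
    p,d=ctrl.capture(n); cv2.imwrite('pics/%s.png'%f,p[:,:,::-1]); np.save('pics/%s_d.npy'%f,d); return p,d
def cam(n):
    c=ctrl.calibration(n); return c
E
python3 - <<'E'
from h import *
print(ctrl.read_state())
for n in('top','side'):
    print(ctrl.calibration(n)); cap(n,n+'0')
E
```

```text
{'time_s': 0.0, 'joints': array([ 7.04111546e+01,  5.03722165e+00,  7.86229314e+01, -8.94720434e-04,
        9.64624805e+01, -5.90626140e+00]), 'joint_vel': array([ 0.0732028 ,  0.00263898, -0.12700654,  0.06603559, -0.09057778,
       -0.01411843]), 'tau': array([-1.01571608e-03, -3.40180349e+01, -3.02423608e+01,  7.15838489e-02,
        3.31166026e-02, -1.82460717e-04]), 'tcp_pos': array([0.12989772, 0.53382262, 0.1766383 ]), 'tcp_rot': array([ -95.49080141,   89.8773632 , -109.17348519]), 'wrist_force': array([-0.31824926,  1.37049308,  1.13394743]), 'moment': array([ 0.02755402,  0.04589656, -0.01313717]), 'width': 0.09418898861360858}
{'intrinsics': array([[472.87886098,   0.        , 326.85286764],
       [  0.        , 472.87886098, 204.73797703],
       [  0.        ,   0.        ,   1.        ]]), 'xyz': array([0.3428916 , 0.00715779, 1.33903152]), 'attitude': array([  4.61632857,  -0.80294054, -89.02410986])}
{'intrinsics': array([[432.67941919,   0.        , 321.77096936],
       [  0.        , 432.67941919, 198.42239913],
       [  0.        ,   0.        ,   1.        ]]), 'xyz': array([ 0.34299053, -0.76838939,  0.92640711]), 'attitude': array([42.40806791, -1.20404052, -7.10174401])}
```

View pics/top0.png

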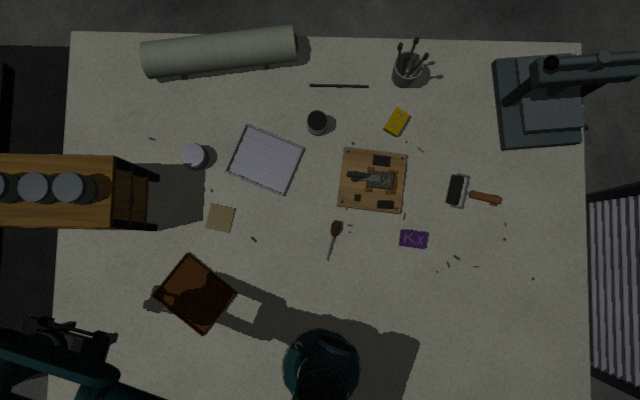

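View pics/side0.png

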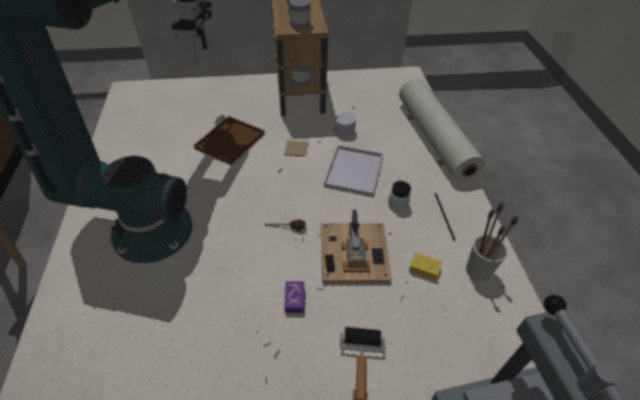

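The top view shows the jig at about (372,180), the aluminium tray at (265,160) and a brown look-alike tray at (195,293). Yellow (397,122) and purple (414,239) block shapes lie off the jig. The block in the jig at about (380,178) should be the one meant. I'll enlarge that area and run the networks.

```bash
cat >> h.py <<'E'
def ray(n,uv):
    c=ctrl.calibration(n);K=c['intrinsics'];Rm=R.from_euler('xyz',c['attitude'],degrees=True).as_matrix()
    d=np.array([(uv[0]-K[0,2])/K[0,0],-(uv[1]-K[1,2])/K[1,1],-1]); return c['xyz'],Rm@d
def atz(n,uv,z):
    o,d=ray(n,uv); return o+d*(z-o[2])/d[2]
def proj(n,P):
    c=ctrl.calibration(n);K=c['intrinsics'];Rm=R.from_euler('xyz',c['attitude'],degrees=True).as_matrix()
    q=(np.asarray(P)-c['xyz'])@Rm; return np.stack([K[0,0]*q[...,0]/-q[...,2]+K[0,2],-K[1,1]*q[...,1]/-q[...,2]+K[1,2]],-1)
def cloud(n,d):
    c=ctrl.calibration(n);K=c['intrinsics'];Rm=R.from_euler('xyz',c['attitude'],degrees=True).as_matrix()
    v,u=np.mgrid[0:400,0:640]
    q=np.stack([(u-K[0,2])/K[0,0]*d,-(v-K[1,2])/K[1,1]*d,-d],-1); return q@Rm.T+c['xyz']
E
python3 - <<'E'
from h import *
W=np.array([640,400])
for n in('top','side'):
    p,d=cap(n,n+'1'); P=cloud(n,d)
    for t in['jig','nest','grip','bar_end','block','tray','eraser','gouge','ink_jar','ink_tin','brayer','lino','crust']:
        for r in ctrl.spot_point(n,t)[:3]:
            uv=r['xy']*W; i=np.clip(uv.astype(int),0,[639,399])
            print(n,t,round(r['score'],2),uv.round(1),P[i[1],i[0]].round(3))
p=cv2.imread('pics/top1.png')[140:220,330:415]; cv2.imwrite('pics/c1.png',cv2.convertScaleAbs(cv2.resize(p,None,fx=7,fy=7,interpolation=2),alpha=2))
p=cv2.imread('pics/side1.png')[200:295,305:405]; cv2.imwrite('pics/c2.png',cv2.convertScaleAbs(cv2.resize(p,None,fx=6,fy=6,interpolation=2),alpha=2))
E
```

```text
top jig 0.63 [369.6 181.8] [ 0.516 -0.125  0.041]
top jig 0.52 [383.7 204. ] [ 0.454 -0.166  0.025]
top nest 0.95 [380.1 178.7] [ 0.525 -0.155  0.043]
top nest 0.39 [379.4 177.8] [ 0.525 -0.15   0.058]
top grip 0.6 [353.5 173.2] [ 0.53  -0.077  0.093]
top grip 0.58 [375.3 181.1] [ 0.514 -0.14   0.055]
top bar_end 0.74 [370.6 179.9] [ 0.52  -0.126  0.052]
top bar_end 0.55 [380.6 177.2] [ 0.527 -0.155  0.044]
top bar_end 0.24 [378.1 180.7] [ 0.518 -0.148  0.054]
top block 0.93 [413.  240.5] [ 0.355 -0.247  0.027]
top block 0.81 [395.9 121.3] [ 0.69  -0.198  0.028]
top block 0.6 [267.5 160.8] [0.575 0.163 0.006]
top tray 0.74 [268.3 161.1] [0.573 0.16  0.006]
top tray 0.7 [197.3 293.1] [0.198 0.348 0.002]
top eraser 0.52 [385.8 201.8] [ 0.463 -0.172  0.026]
top eraser 0.22 [370.6 179.7] [ 0.52  -0.126  0.052]
top gouge 0.49 [338.6 220.8] [ 0.409 -0.042 -0.001]
top gouge 0.38 [377.9 178.3] [ 0.524 -0.146  0.05 ]
top ink_jar 0.82 [312.7 127.2] [0.657 0.035 0.071]
top ink_tin 0.61 [197.4 157.7] [0.571 0.348 0.055]
top ink_tin 0.18 [375.5 181.6] [ 0.514 -0.14   0.055]
top brayer 0.96 [455.5
[... 320 characters left out ...]
17 -0.166  0.047]
side grip 0.68 [355.  220.6] [ 0.528 -0.097  0.094]
side bar_end 0.49 [355.3 247.8] [ 0.521 -0.153  0.058]
side block 0.94 [355.8 255.9] [ 0.519 -0.169  0.046]
side block 0.76 [295.5 299.9] [ 0.362 -0.263  0.028]
side tray 0.95 [355.1 168.5] [0.585 0.183 0.003]
side tray 0.78 [230.4 145.3] [0.2   0.328 0.004]
side eraser 0.56 [333.4 263. ] [ 0.464 -0.176  0.03 ]
side gouge 0.46 [305.7 225. ] [ 0.408 -0.036  0.014]
side ink_jar 0.66 [400.3 203.2] [ 0.676 -0.004  0.037]
side ink_jar 0.54 [361.1 341.4] [ 0.496 -0.38   0.027]
side ink_tin 0.72 [344.2 131.6] [0.572 0.331 0.03 ]
side brayer 0.89 [360.  340.9] [ 0.494 -0.379  0.03 ]
side lino 0.51 [294.8 145.5] [0.406 0.305 0.006]
```

View pics/c1.png

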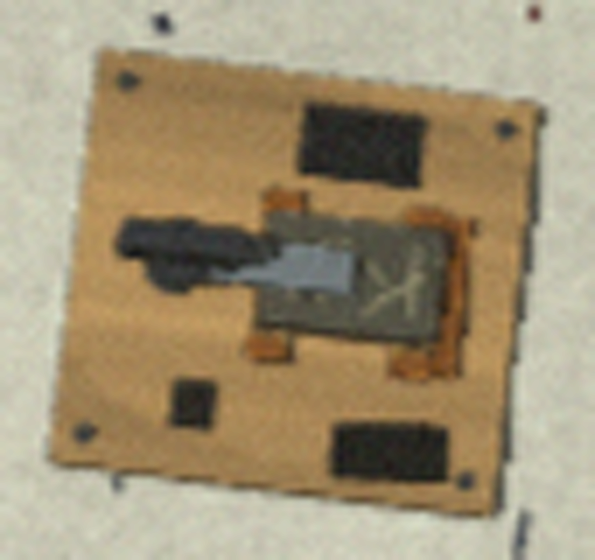

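View pics/c2.png

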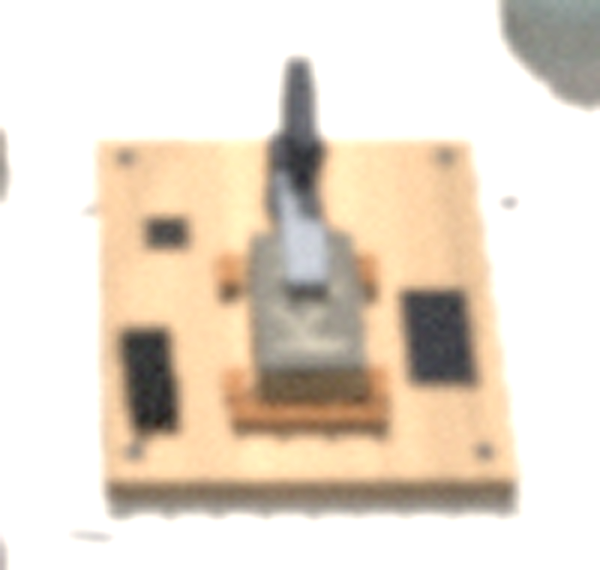

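Run:
```python
from h import *
def dump(n):
    p=cv2.imread('pics/%s1.png'%n); d=np.load('pics/%s1_d.npy'%n); P=cloud(n,d)
    X=P[...,0];Y=P[...,1];Z=P[...,2]
    def rect(m,name):
        q=P[m][:,:2].astype(np.float32)*1000
        if len(q)<5: print(name,len(q));return
        print(n,name,len(q),'med',np.median(P[m],0).round(4),'mean',q.mean(0).round(1),'rect',[np.round(a,1) for a in cv2.minAreaRect(q)])
    jig=(X>.4)&(X<.63)&(Y>-.24)&(Y<-.01)
    hsv=cv2.cvtColor(p,cv2.COLOR_BGR2HSV)
    print('table z',np.median(Z[(X>.4)&(X<.6)&(Y>0.02)&(Y<0.08)]), 'std',np.std(Z[(X>.4)&(X<.6)&(Y>0.02)&(Y<0.08)]))
    rect(jig&(Z>.011)&(Z<.026),'board')
    col=jig&(hsv[...,1]>70)&(Z>.008)&(Z<.05); 
    m=cv2.morphologyEx(col.astype(np.uint8),cv2.MORPH_OPEN,np.ones((3,3)))>0
    rect(m,'boardcol')
    c,_=cv2.findContours(m.astype(np.uint8),0,2); c=max(c,key=cv2.contourArea); h=cv2.convexHull(c)
    ap=cv2.approxPolyDP(h,6,True)[:,0]; print('corners',ap.tolist(),[atz(n,a,.018)[:2].round(4).tolist() for a in ap])
    rect(jig&(Z>.08),'grip'); rect(jig&(Z>.05)&(Z<.06),'bar'); rect(jig&(Z>.04)&(Z<.05),'block')
    tr=(X>.45)&(X<.7)&(Y>.05)&(Y<.28)
    rect(tr&(Z>.010)&(Z<.025),'traywall')
    # tray by colour edges
    rect((X>.45)&(X<.7)&(Y>.05)&(Y<.28)&(hsv[...,0]>100)&(hsv[...,0]<140)&(hsv[...,1]>20),'traycol')
for n in('top','side'): dump(n)
```

```text
table z -0.0008043437967941713 std 0.0034645210438394108
top board 2951 med [ 0.5187 -0.1232  0.0175] mean [ 524.2 -129.4] rect [array([ 500.1, -128.8]), array([185.2, 218.7]), np.float64(83.6)]
top boardcol 2870 med [ 0.5124 -0.1238  0.0177] mean [ 520.8 -130.9] rect [array([ 523.5, -134.4]), array([179.2, 170.4]), np.float64(83.8)]
corners [[345, 147], [405, 155], [399, 213], [337, 205]] [[0.6148, -0.0581], [0.5953, -0.2286], [0.4303, -0.2123], [0.4496, -0.038]]
top grip 89 med [ 0.5278 -0.0847  0.0906] mean [528.3 -84.2] rect [array([528.6, -84.7]), array([48.9, 11.5]), np.float64(84.6)]
top bar 134 med [ 0.5223 -0.1286  0.0555] mean [ 523.1 -126.5] rect [array([ 520. , -130.6]), array([113.6,  36. ]), np.float64(85.5)]
top block 311 med [ 0.5192 -0.1603  0.0452] mean [ 521.3 -156.6] rect [array([ 523.8, -134.7]), array([107. ,  45.4]), np.float64(84.8)]
top traywall 360 med [0.5872 0.1694 0.014 ] mean [582.1 170. ] rect [array([601.8, 162.1]), array([181.6, 201.8]), np.float64(68.2)]
top traycol 317 med [0.5694 0.1854 0.0028] mean [572.7 184.4] rect [array([575.5, 171.5]), array(
[... 350 characters left out ...]
]), np.float64(83.6)]
corners [[382, 227], [389, 280], [324, 281], [322, 224]] [[0.613, -0.0676], [0.5942, -0.2314], [0.4364, -0.2166], [0.4536, -0.04]]
side grip 88 med [ 0.5285 -0.0882  0.092 ] mean [528.8 -86.6] rect [array([529.5, -83.7]), array([49.4, 11.5]), np.float64(85.4)]
side bar 142 med [ 0.5236 -0.1245  0.0573] mean [ 524.5 -123. ] rect [array([ 530.6, -125.9]), array([107.1,  44.3]), np.float64(77.8)]
side block 373 med [ 0.5199 -0.1615  0.0462] mean [ 521.8 -158.5] rect [array([ 524.8, -135.7]), array([108.9,  45.3]), np.float64(83.9)]
side traywall 367 med [0.5772 0.1545 0.0151] mean [575.5 165.7] rect [array([577.8, 172.3]), array([186.7, 149.9]), np.float64(68.4)]
traycol 0
```

The block in the jig at top pixel (383,179) has the grey lino face, and the yellow and purple ones don't fit, so it's confirmed. The silver tray at (267,160) is the right one. Both cameras put the jig centre at about (0.524, -0.135) with a yaw of about -6°. That predicts the grip at (0.529, -0.085), which matches the measurement. Next I'll work out the tool geometry and the noise.

```bash
cat >> h.py <<'E'
def st(k=1):
    s=ctrl.read_state()
    M=R.from_euler('xyz',s['tcp_rot'],degrees=True).as_matrix()
    return s,M
def need(P,yawdeg):
    """shift in tool axes (mm) and turn about tool x to bring TCP to P with jaw axis at world yaw"""
    s,M=st(); d=M.T@(np.asarray(P)-s['tcp_pos'])*1000
    yaw=np.degrees(np.arctan2(M[1,1],M[0,1])); t=[]
    for k in(0,180,-180):
        dy=(yawdeg+k-yaw); 
        if abs(dy)<200: t.append((round(-np.radians(dy),4),'j6->',round(s['joints'][5]-dy,1)))
    return d.round(1),'jawyaw',round(yaw,2),t,'tilt',np.degrees(np.arccos(-M[2,0])).round(2)
E
python3 - <<'E'
from h import *
s,M=st(); print(M.round(3))
print(need([.529,-.0847,.11],-5.5))
a=[]
for i in range(6):
    s=ctrl.read_state(); a.append(np.r_[s['moment'],s['wrist_force'],s['tcp_pos']*1000,s['tcp_rot']])
print(np.array(a).round(3))
c=np.array([.5235,-.1345]);r=R.from_euler('z',-6,degrees=True).as_matrix()[:2,:2]
print('eraser jig',r.T@(np.array([.463,-.172])-c))
for k in[(0,-.02),(0,.05),(.069,.05)]: print(k,c+r@np.array(k))
E
```

```text
[[ 0.     0.236  0.972]
 [ 0.     0.972 -0.236]
 [-1.     0.     0.   ]]
(array([  67.8, -507.2,  534. ]), 'jawyaw', np.float64(76.32), [(np.float64(1.428), 'j6->', np.float64(75.9)), (np.float64(-1.7136), 'j6->', np.float64(-104.1))], 'tilt', np.float64(0.01))
[[ 6.30000e-02 -2.00000e-02  4.00000e-03  1.43000e-01  4.93000e-01
   1.58000e-01  1.30110e+02  5.34420e+02  1.77815e+02  7.96220e+01
   8.99940e+01  6.59420e+01]
 [ 6.30000e-02 -2.00000e-02  4.00000e-03  1.43000e-01  4.93000e-01
   1.58000e-01  1.30110e+02  5.34420e+02  1.77815e+02  7.96220e+01
   8.99940e+01  6.59420e+01]
 [ 6.30000e-02 -2.00000e-02  4.00000e-03  1.43000e-01  4.93000e-01
   1.58000e-01  1.30110e+02  5.34420e+02  1.77815e+02  7.96220e+01
   8.99940e+01  6.59420e+01]
 [ 6.30000e-02 -2.00000e-02  4.00000e-03  1.43000e-01  4.93000e-01
   1.58000e-01  1.30110e+02  5.34420e+02  1.77815e+02  7.96220e+01
   8.99940e+01  6.59420e+01]
 [ 6.30000e-02 -2.00000e-02  4.00000e-03  1.43000e-01  4.93000e-01
   1.58000e-01  1.30110e+02  5.34420e+02  1.77815e+02  7.96220e+01
   8.99940e+01  6.59420e+01]
 [ 6.30000e-02 -2.00000e-02  4.00000e-03  1.43000e-01  4.93000e-01
   1.58000e-01  1.30110e+02  5.34420e+02  1.77815e+02  7.96220e+01
   8.99940e+01  6.59420e+01]]
eraser jig [-0.05624876 -0.04361854]
(0, -0.02) [ 0.52140943 -0.15439044]
(0, 0.05) [ 0.52872642 -0.08477391]
(0.069, 0.05) [ 0.59734843 -0.09198637]
```

Call:
send_rows --pt "60 -507 534 1.428 1" --pt "60 -507 534 1.428 1" --pt "60 -507 534 1.428 1" --pt "60 -507 534 1.428 1" --pt "60 -507 534 1.428 1" --pt "60 -507 534 1.428 1" --pt "60 -507 534 1.428 1" --pt "60 -507 534 1.428 1" --pt "60 -507 534 1.428 1" --pt "60 -507 534 1.428 1" --pt "60 -507 534 1.428 1" --pt "60 -507 534 1.428 1" --pt "60 -507 534 1.428 1" --pt "60 -507 534 1.428 1" --pt "60 -507 534 1.428 1" --pt "60 -507 534 1.428 1" --pt "60 -507 534 1.428 1" --pt "60 -507 534 1.428 1"

```text
time_s: 3.3
tcp_pos: [0.5286, -0.0835, 0.1179]
tcp_rot: [-169.0, 90.0, 95.6]
wrist_force: [0.2, -0.2, 0.2]
width: 0.094
```

Run:
```python
from h import *
a=[]
for i in range(3):
    cap('side','s2_%d'%i)
    s=ctrl.read_state(); a.append(np.r_[s['moment'],s['wrist_force'],s['tcp_pos']*1000,s['tcp_rot']])
print(np.array(a).round(3)); print(s['time_s'],s['joints'])
print(need([.529,-.0847,.064],-5.5))
p=cv2.imread('pics/s2_2.png')[150:300,255:455]; cv2.imwrite('pics/c3.png',cv2.convertScaleAbs(cv2.resize(p,None,fx=4,fy=4,interpolation=2),alpha=2.5))
```

```text
[[-1.29000e-01  3.40000e-02 -2.90000e-02  1.03000e-01  3.17000e-01
   4.20000e-01  5.28618e+02 -8.32410e+01  1.18179e+02  1.35002e+02
   8.99690e+01  3.95900e+01]
 [-7.60000e-02  1.16000e-01  2.10000e-02  3.54000e-01  1.65000e-01
  -5.34000e-01  5.28671e+02 -8.31740e+01  1.18277e+02  1.10228e+02
   8.99590e+01  1.48330e+01]
 [-5.60000e-02 -5.00000e-03 -4.50000e-02 -7.00000e-03 -4.64000e-01
   1.79000e-01  5.28734e+02 -8.32100e+01  1.18347e+02  1.00475e+02
   8.99520e+01  5.08400e+00]]
3.45 [-1.50256467e+01  4.18264348e+00  8.61640567e+01  1.66112065e-02
  8.96079329e+01 -9.63486216e+00]
(array([54.3,  0.4,  1.5]), 'jawyaw', np.float64(-5.39), [(np.float64(0.0019), 'j6->', np.float64(-9.5)), (np.float64(-3.1397), 'j6->', np.float64(-189.5)), (np.float64(3.1435), 'j6->', np.float64(170.5))], 'tilt', np.float64(0.05))
```

View pics/c3.png

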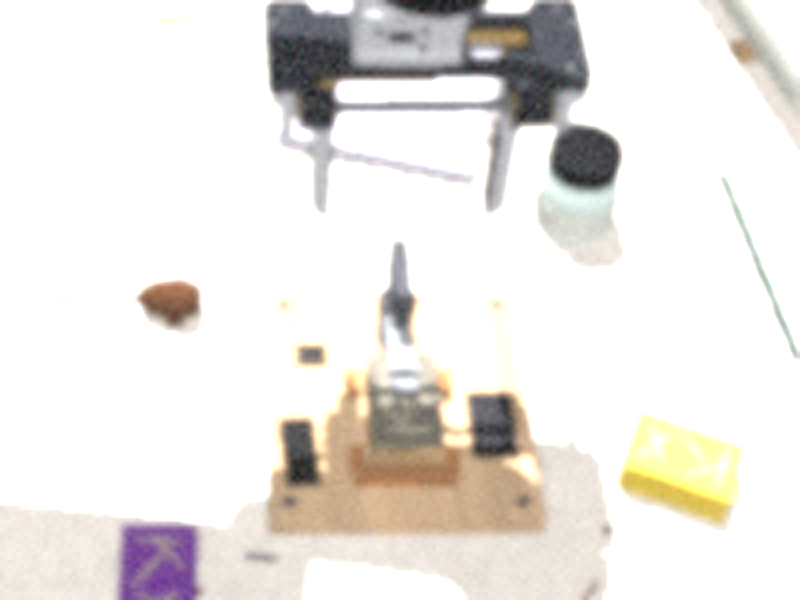

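Call:
send_rows --pt "25 0.4 1.5 0 0" --pt "50 0.4 1.5 0 -0.3" --pt "54 0.4 1.5 0 -0.5" --pt "54 0.4 1.5 0 -0.5" --pt "54 0.4 1.5 0 -0.6" --pt "54 0.4 1.5 0 -0.65" --newtons 4

```text
time_s: 4.05
tcp_pos: [0.5304, -0.0861, 0.0656]
tcp_rot: [82.4, 89.8, -13.1]
wrist_force: [0.6, -0.2, -0.4]
width: 0.0495
```

```bash
cat >> h.py <<'E'
def rd(n=3):
    a=[]
    for i in range(n):
        ctrl.capture('side')
        s,M=st(); a.append(np.r_[s['moment'],s['wrist_force'],s['tcp_pos']*1000,np.degrees(np.arctan2(M[1,1],M[0,1])),s['width']*1000])
    a=np.array(a); print('t',s['time_s'],'m',a[:,:3].mean(0).round(3),'F',a[:,3:6].mean(0).round(2),'p',a[:,6:9].mean(0).round(1),'yaw',a[:,9].mean().round(2),'w',a[-1,10].round(2),'mz',a[:,2].round(3))
E
python3 - <<'E'
from h import *
rd(2); p,d=cap('side','s3'); p,d=cap('top','t3')
p=cv2.imread('pics/s3.png')[180:290,285:425]; cv2.imwrite('pics/c4.png',cv2.convertScaleAbs(cv2.resize(p,None,fx=5,fy=5,interpolation=2),alpha=2.5))
E
```

```text
t 4.15 m [-0.101  0.063  0.009] F [-0.15  0.02  0.04] p [530.2 -86.2  65.3] yaw -5.49 w 41.49 mz [0.004 0.013]
```

View pics/c4.png

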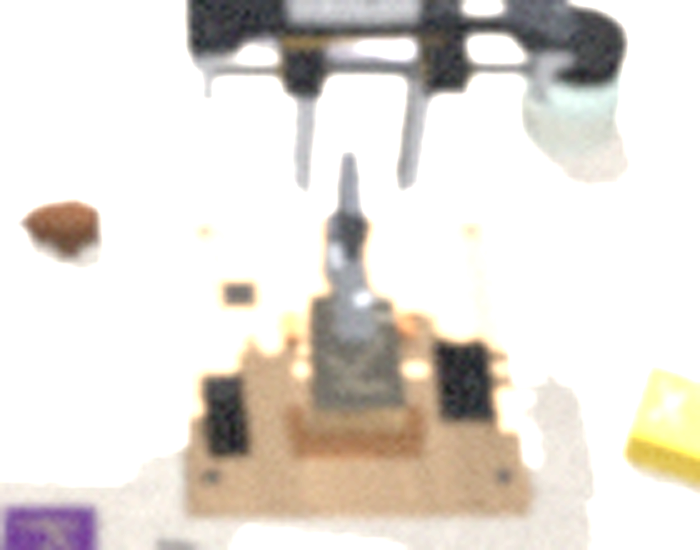

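Call:
send_rows --pt "1 -2 -1 0 -0.6" --pt "1 -2 -1 0 -0.6" --pt "1 -2 -1 0 -0.6" --pt "1 -2 -1 0 -0.65" --newtons 4

```text
time_s: 4.65
tcp_pos: [0.5279, -0.0849, 0.0628]
tcp_rot: [96.2, 89.9, 0.7]
wrist_force: [1.2, -0.4, -0.9]
width: 0.0168
```

Run:
```python
from h import *
rd(1); p,d=cap('side','s4'); 
p=cv2.imread('pics/s4.png')[180:290,285:425]; cv2.imwrite('pics/c5.png',cv2.convertScaleAbs(cv2.resize(p,None,fx=5,fy=5,interpolation=2),alpha=2.5))
```

```text
t 4.7 m [-0.12  -0.347  0.019] F [ 1.6  -1.08 -1.1 ] p [528.  -84.9  62.8] yaw -5.5 w 16.64 mz [0.019]
```

View pics/c5.png

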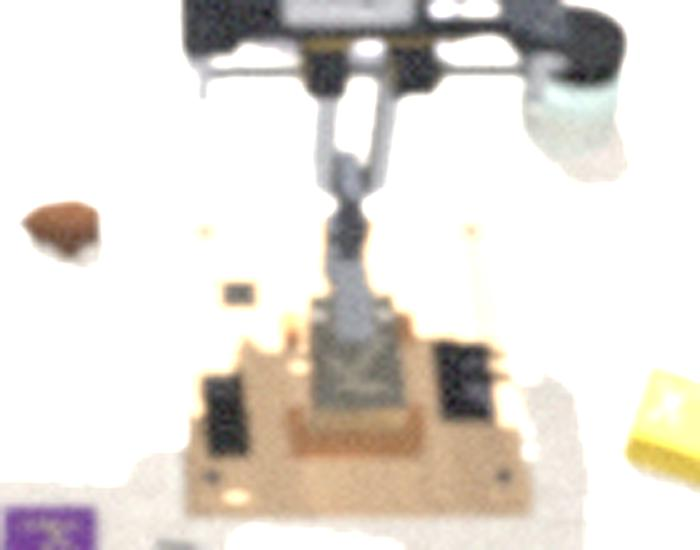

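Call:
send_rows --pt "0 1.5 0 0 -0.65" --pt "0 1.5 0 0 -0.72" --pt "0 1.5 0 0 -0.78" --pt "0 1.5 0 0 -0.8" --newtons 4

```text
time_s: 5.15
tcp_pos: [0.5302, -0.0852, 0.0629]
tcp_rot: [90.5, 89.8, -5.0]
wrist_force: [4.7, -0.8, -3.5]
width: 0.0119
```

Run:
```python
from h import *
rd(3)
```

```text
t 5.3 m [-0.168 -0.994 -0.015] F [ 5.5  -0.84 -3.16] p [530.2 -85.2  62.9] yaw -5.5 w 11.82 mz [-0.008 -0.06   0.023]
```

Call:
send_rows --pt "0 0.5 0 0 -1" --pt "0 1 0 0 -1" --pt "0 1 0 0 -1" --newtons 6

```text
time_s: 5.6
tcp_pos: [0.5302, -0.0851, 0.0629]
tcp_rot: [92.6, 90.0, -2.9]
wrist_force: [3.1, -0.9, -2.3]
width: 0.0113
```

Run:
```python
from h import *
rd(4)
```

```text
t 5.8 m [-0.202 -0.86   0.   ] F [ 4.61 -0.31 -2.31] p [530.2 -85.2  62.9] yaw -5.5 w 11.86 mz [-0.01  -0.001  0.003  0.008]
```

Call:
send_rows --pt "0 0 0 0 -1" --pt "0 0 0 0.01 -1" --pt "0 0 0 0.02 -1" --pt "0 0 0 0.03 -1" --pt "0 0 0 0.04 -1" --pt "0 0 0 0.05 -1" --newtons 15

```text
time_s: 6.4
tcp_pos: [0.5301, -0.0852, 0.0628]
tcp_rot: [95.1, 90.0, -3.3]
wrist_force: [6.3, -0.4, -2.7]
width: 0.0115
```

Run:
```python
from h import *
rd(4)
```

```text
t 6.6 m [-0.206 -0.896 -0.005] F [ 4.71 -0.26 -2.56] p [530.1 -85.1  62.9] yaw -8.38 w 10.94 mz [-0.003 -0.045  0.022  0.009]
```

Call:
send_rows --pt "0 0 0 0.01 -1" --pt "0 0 0 0.02 -1" --pt "0 0 0 0.03 -1" --pt "0 0 0 0.03 -1"

```text
time_s: 7.0
tcp_pos: [0.5301, -0.0852, 0.0629]
tcp_rot: [92.6, 90.0, -7.5]
wrist_force: [5.3, -0.8, -1.6]
width: 0.0112
```

Run:
```python
from h import *
rd(4);p,d=cap('side','s5');rd(4)
p=cv2.imread('pics/s5.png')[180:290,285:425]; cv2.imwrite('pics/c5.png',cv2.convertScaleAbs(cv2.resize(p,None,fx=5,fy=5,interpolation=2),alpha=2.5))
```

```text
t 7.2 m [-0.21  -0.869  0.061] F [ 4.83 -0.71 -2.44] p [530.1 -85.1  62.9] yaw -10.09 w 11.08 mz [0.071 0.054 0.031 0.088]
t 7.45 m [-0.204 -0.904  0.047] F [ 4.78 -0.53 -2.47] p [530.1 -85.1  62.9] yaw -10.09 w 11.31 mz [0.039 0.009 0.067 0.073]
```

View pics/c5.png

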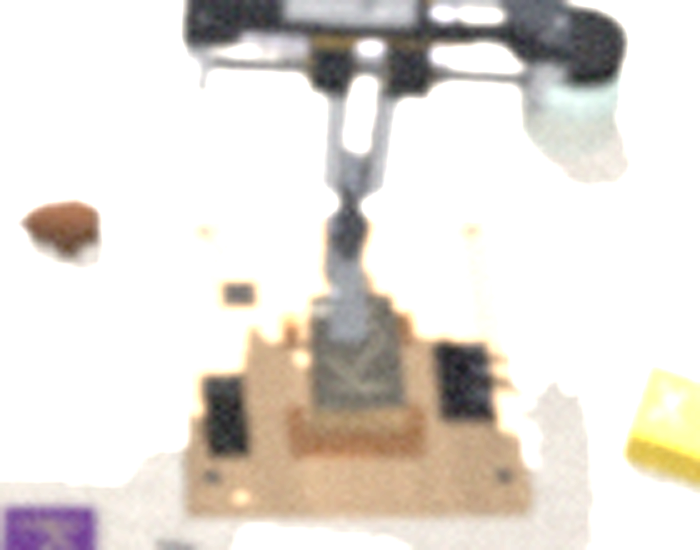

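Call:
send_rows --pt "0 0 0 0.01 -1" --pt "0 0 0 0.02 -1" --pt "0 0 0 0.03 -1" --pt "0 0 0 0.04 -1" --pt "0 0 0 0.05 -1" --pt "0 0 0 0.05 -1"

```text
time_s: 8.05
tcp_pos: [0.53, -0.0851, 0.0629]
tcp_rot: [102.0, 90.0, -1.0]
wrist_force: [4.3, -0.7, -2.1]
width: 0.011
```

Run:
```python
from h import *
rd(6)
```

```text
t 8.35 m [-0.196 -0.884  0.108] F [ 4.75 -0.72 -2.04] p [530.  -85.1  62.8] yaw -12.96 w 11.19 mz [0.088 0.14  0.104 0.105 0.08  0.128]
```

Call:
send_rows --pt "0 0 0 0.01 -1" --pt "0 0 0 0.02 -1" --pt "0 0 0 0.02 -1" --pt "0 0 0 0.02 -1"

```text
time_s: 8.75
tcp_pos: [0.53, -0.0851, 0.0629]
tcp_rot: [107.6, 90.0, 3.5]
wrist_force: [4.9, -1.5, -2.1]
width: 0.0111
```

Run:
```python
from h import *
rd(6)
```

```text
t 9.05 m [-0.209 -0.874  0.123] F [ 5.36 -0.98 -1.94] p [530.  -85.1  62.8] yaw -14.11 w 11.22 mz [0.121 0.116 0.068 0.168 0.131 0.132]
```

Call:
send_rows --pt "0 0 0 0.01 -1" --pt "0 0 0 0.02 -1" --pt "0 0 0 0.02 -1" --pt "0 0 0 0.02 -1"

```text
time_s: 9.45
tcp_pos: [0.5299, -0.0851, 0.0628]
tcp_rot: [112.4, 90.0, 7.2]
wrist_force: [4.3, -0.8, -2.9]
width: 0.0114
```

Run:
```python
from h import *
rd(6)
```

```text
t 9.75 m [-0.22  -0.863  0.135] F [ 4.99 -0.58 -1.64] p [529.9 -85.1  62.8] yaw -15.24 w 11.28 mz [0.112 0.155 0.133 0.106 0.144 0.16 ]
```

Call:
send_rows --pt "0 0 0 -0.02 -1" --pt "0 0 0 -0.04 -1" --pt "0 0 0 -0.06 -1" --pt "0 0 0 -0.08 -1" --pt "0 0 0 -0.08 -1"

```text
time_s: 10.25
tcp_pos: [0.53, -0.0851, 0.0628]
tcp_rot: [104.1, 90.0, 3.5]
wrist_force: [5.4, -0.7, -2.3]
width: 0.0115
```

Run:
```python
from h import *
p,d=cap('side','s6');rd(3)
p=cv2.imread('pics/s6.png')[180:290,285:425]; cv2.imwrite('pics/c6.png',cv2.convertScaleAbs(cv2.resize(p,None,fx=5,fy=5,interpolation=2),alpha=1.7))
```

```text
t 10.45 m [-0.204 -0.942  0.059] F [ 5.   -0.72 -1.73] p [530.  -85.1  62.8] yaw -10.64 w 11.19 mz [ 0.085  0.096 -0.005]
```

View pics/c6.png

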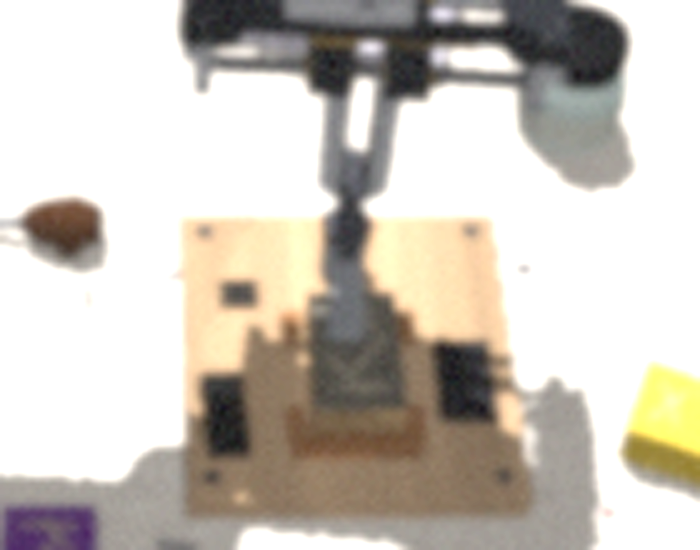

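Call:
send_rows --pt "0 0 0 0 -1" --pt "0 0 0 0 -1" --pt "0 0 0 0.02 -1" --pt "0 0 0 0.04 -1" --pt "0 0 0 0.06 -1" --pt "0 0 0 0.08 -1" --pt "0 0 0 0.08 -1" --newtons 25

```text
time_s: 11.15
tcp_pos: [0.5299, -0.0851, 0.0629]
tcp_rot: [112.7, 90.0, 7.5]
wrist_force: [4.2, -0.2, -2.1]
width: 0.0108
```

Run:
```python
from h import *
rd(6)
```

```text
t 11.45 m [-0.224 -0.912  0.161] F [ 4.71 -1.14 -0.85] p [529.9 -85.1  62.8] yaw -15.21 w 10.5 mz [0.151 0.093 0.177 0.195 0.193 0.159]
```

Call:
send_rows --pt "0 0 0 0.01 -1" --pt "0 0 0 0.01 -1" --pt "0 0 0 0.01 -1" --pt "0 0 0 0.01 -1"

```text
time_s: 11.85
tcp_pos: [0.5299, -0.0851, 0.0628]
tcp_rot: [127.5, 90.0, 21.7]
wrist_force: [5.2, -1.2, -0.9]
width: 0.0106
```

Run:
```python
from h import *
rd(8)
```

```text
t 12.25 m [-0.245 -0.871  0.146] F [ 4.82 -0.88 -0.84] p [529.9 -85.1  62.8] yaw -15.81 w 10.58 mz [0.118 0.154 0.052 0.197 0.137 0.2   0.119 0.192]
```

Call:
send_rows --pt "0 0 0 0.01 -1" --pt "0 0 0 0.02 -1" --pt "0 0 0 0.03 -1" --pt "0 0 0 0.03 -1"

```text
time_s: 12.65
tcp_pos: [0.5299, -0.0851, 0.0628]
tcp_rot: [153.4, 90.0, 45.9]
wrist_force: [4.9, -1.2, -0.4]
width: 0.0104
```

Run:
```python
from h import *
rd(8)
```

```text
t 13.05 m [-0.223 -0.822  0.165] F [ 4.87 -0.63  0.19] p [529.9 -85.1  62.8] yaw -17.53 w 10.66 mz [0.158 0.191 0.132 0.154 0.126 0.168 0.188 0.207]
```

Call:
send_rows --pt "0 0 0 -0.05 -1" --pt "0 0 0 -0.1 -1" --pt "0 0 0 -0.15 -1" --pt "0 0 0 -0.2 -1" --pt "0 0 0 -0.25 -1" --pt "0 0 0 -0.28 -1" --pt "0 0 0 -0.3 -1" --pt "0 0 0 -0.3 -1"

```text
time_s: 13.85
tcp_pos: [0.5303, -0.0851, 0.0628]
tcp_rot: [96.0, 89.9, 5.6]
wrist_force: [5.7, -0.2, -0.5]
width: 0.0112
```

Run:
```python
from h import *
rd(5)
```

```text
t 14.1 m [-0.238 -1.051 -0.098] F [ 5.47 -1.07 -0.68] p [530.4 -85.2  62.8] yaw -0.39 w 10.51 mz [-0.111 -0.098 -0.095 -0.099 -0.087]
```

Call:
send_rows --pt "0 0 0 -0.02 -1" --pt "0 0 0 -0.04 -1" --pt "0 0 0 -0.05 -1" --pt "0 0 0 -0.06 -1" --pt "0 0 0 -0.07 -1"

```text
time_s: 14.6
tcp_pos: [0.5304, -0.0851, 0.0628]
tcp_rot: [93.1, 89.9, 6.8]
wrist_force: [5.8, -0.1, -0.5]
width: 0.0108
```

Run:
```python
from h import *
rd(6)
```

```text
t 14.9 m [-0.228 -1.094 -0.148] F [ 6.02 -0.54 -1.06] p [530.5 -85.1  62.8] yaw 3.62 w 10.64 mz [-0.191 -0.127 -0.168 -0.177 -0.089 -0.136]
```

Call:
send_rows --pt "0 0 0 -0.01 -1" --pt "0 0 0 -0.02 -1" --pt "0 0 0 -0.03 -1" --pt "0 0 0 -0.04 -1" --pt "0 0 0 -0.04 -1"

```text
time_s: 15.4
tcp_pos: [0.5305, -0.0851, 0.0628]
tcp_rot: [90.0, 89.9, 5.9]
wrist_force: [5.3, -1.6, -1.7]
width: 0.011
```

Run:
```python
from h import *
rd(8)
```

```text
t 15.8 m [-0.228 -1.121 -0.16 ] F [ 6.15 -0.97 -0.9 ] p [530.5 -85.1  62.8] yaw 5.9 w 10.83 mz [-0.175 -0.147 -0.116 -0.14  -0.205 -0.189 -0.179 -0.13 ]
```

Call:
send_rows --pt "0 0 0 -0.01 -1" --pt "0 0 0 -0.02 -1" --pt "0 0 0 -0.03 -1" --pt "0 0 0 -0.03 -1"

```text
time_s: 16.2
tcp_pos: [0.5306, -0.0851, 0.0628]
tcp_rot: [87.5, 89.9, 5.1]
wrist_force: [6.0, -0.5, -1.6]
width: 0.0107
```

Run:
```python
from h import *
rd(6)
```

```text
t 16.5 m [-0.219 -1.165 -0.181] F [ 6.35 -1.15 -0.78] p [530.6 -85.1  62.8] yaw 7.62 w 10.75 mz [-0.202 -0.191 -0.202 -0.196 -0.147 -0.145]
```

Call:
send_rows --pt "0 0 0 0.06 -1" --pt "0 0 0 0.12 -1" --pt "0 0 0 0.18 -1" --pt "0 0 0 0.24 -1" --pt "0 0 0 0.3 -1" --pt "0 0 0 0.35 -1" --pt "0 0 0 0.39 -1" --pt "0 0 0 0.42 -1" --pt "0 0 0 0.44 -1" --pt "0 0 0 0.45 -1" --pt "0 0 0 0.45 -1"

```text
time_s: 17.6
tcp_pos: [0.5298, -0.0851, 0.0628]
tcp_rot: [-132.1, 90.0, 119.8]
wrist_force: [4.1, -0.3, -0.5]
width: 0.0108
```

Run:
```python
from h import *
rd(6)
```

```text
t 17.9 m [-0.237 -0.784  0.128] F [ 4.07 -0.95  0.33] p [529.9 -85.1  62.8] yaw -18.1 w 10.62 mz [0.122 0.146 0.104 0.082 0.2   0.116]
```

Call:
send_rows --pt "0 0 0 0.02 -1" --pt "0 0 0 0.03 -1" --pt "0 0 0 0.04 -1" --pt "0 0 0 0.05 -1" --pt "0 0 0 0.05 -1"

```text
time_s: 18.4
tcp_pos: [0.5298, -0.0851, 0.0628]
tcp_rot: [-103.6, 90.0, 145.4]
wrist_force: [3.2, -0.7, 1.9]
width: 0.0109
```

Run:
```python
from h import *
rd(6)
```

```text
t 18.7 m [-0.163 -0.58   0.156] F [ 3.62 -0.72  0.91] p [529.8 -85.   62.8] yaw -20.97 w 10.95 mz [0.143 0.19  0.14  0.169 0.136 0.161]
```

Call:
send_rows --pt "0 0 0 0.01 -1" --pt "0 0 0 0.02 -1" --pt "0 0 0 0.03 -1" --pt "0 0 0 0.03 -1"

```text
time_s: 19.1
tcp_pos: [0.5298, -0.085, 0.0628]
tcp_rot: [-105.1, 90.0, 142.2]
wrist_force: [3.0, 0.2, 1.6]
width: 0.0107
```

Run:
```python
from h import *
rd(6)
```

```text
t 19.4 m [-0.163 -0.436  0.176] F [ 2.63 -0.72  1.86] p [529.7 -85.   62.8] yaw -22.69 w 10.98 mz [0.201 0.205 0.176 0.126 0.163 0.184]
```

Call:
send_rows --pt "0 0 0 -0.08 -1" --pt "0 0 0 -0.16 -1" --pt "0 0 0 -0.24 -1" --pt "0 0 0 -0.32 -1" --pt "0 0 0 -0.4 -1" --pt "0 0 0 -0.45 -1" --pt "0 0 0 -0.48 -1" --pt "0 0 0 -0.5 -1" --pt "0 0 0 -0.52 -1" --pt "0 0 0 -0.54 -1" --pt "0 0 0 -0.54 -1"

```text
time_s: 20.5
tcp_pos: [0.5307, -0.0851, 0.0628]
tcp_rot: [84.2, 89.9, 2.4]
wrist_force: [5.4, -1.0, -0.2]
width: 0.0105
```

Run:
```python
from h import *
rd(6)
```

```text
t 20.8 m [-0.146 -0.985 -0.164] F [ 5.28 -0.4  -0.3 ] p [530.6 -85.2  62.8] yaw 8.22 w 10.83 mz [-0.186 -0.208 -0.145 -0.17  -0.141 -0.137]
```

Call:
send_rows --pt "0 0 0 -0.01 -1" --pt "0 0 0 -0.02 -1" --pt "0 0 0 -0.03 -1" --pt "0 0 0 -0.03 -1"

```text
time_s: 21.2
tcp_pos: [0.5307, -0.0852, 0.0628]
tcp_rot: [80.3, 89.9, 0.3]
wrist_force: [5.5, -0.8, -0.4]
width: 0.0104
```

Run:
```python
from h import *
rd(6)
```

```text
t 21.5 m [-0.127 -1.01  -0.145] F [ 5.29 -0.24  0.02] p [530.7 -85.1  62.8] yaw 9.94 w 10.81 mz [-0.181 -0.193 -0.162 -0.102 -0.099 -0.132]
```

Call:
send_rows --pt "0 0 0 -0.01 -1" --pt "0 0 0 -0.02 -1" --pt "0 0 0 -0.03 -1" --pt "0 0 0 -0.04 -1" --pt "0 0 0 -0.04 -1"

```text
time_s: 22.0
tcp_pos: [0.5308, -0.0851, 0.0628]
tcp_rot: [80.4, 89.9, 2.6]
wrist_force: [5.3, 0.1, -1.0]
width: 0.0109
```

Run:
```python
from h import *
rd(6)
```

```text
t 22.3 m [-0.166 -1.061 -0.142] F [ 5.51 -0.04 -0.39] p [530.8 -85.1  62.8] yaw 12.24 w 10.71 mz [-0.14  -0.143 -0.17  -0.122 -0.138 -0.141]
```

Still creeping at about 0.14 Nm.

Call:
send_rows --pt "0 0 0 -0.01 -1" --pt "0 0 0 -0.02 -1" --pt "0 0 0 -0.03 -1" --pt "0 0 0 -0.04 -1" --pt "0 0 0 -0.04 -1"

```text
time_s: 22.8
tcp_pos: [0.5308, -0.0851, 0.0628]
tcp_rot: [78.8, 89.9, 3.3]
wrist_force: [4.9, 0.0, -0.7]
width: 0.011
```

Run:
```python
from h import *
rd(6)
```

```text
t 23.1 m [-0.143 -1.088 -0.177] F [ 5.6  -0.44 -0.43] p [530.9 -85.1  62.8] yaw 14.52 w 10.55 mz [-0.2   -0.15  -0.191 -0.137 -0.163 -0.221]
```

Call:
send_rows --pt "0 0 0 0.1 -1" --pt "0 0 0 0.2 -1" --pt "0 0 0 0.3 -1" --pt "0 0 0 0.4 -1" --pt "0 0 0 0.48 -1" --pt "0 0 0 0.54 -1" --pt "0 0 0 0.58 -1" --pt "0 0 0 0.61 -1" --pt "0 0 0 0.63 -1" --pt "0 0 0 0.65 -1" --pt "0 0 0 0.66 -1" --pt "0 0 0 0.66 -1"

```text
time_s: 24.3
tcp_pos: [0.5297, -0.085, 0.0628]
tcp_rot: [-89.7, 90.0, 157.1]
wrist_force: [0.7, 0.2, 2.2]
width: 0.011
```

Run:
```python
from h import *
rd(6)
```

```text
t 24.6 m [-0.099 -0.357  0.137] F [ 2.6  -0.41  2.18] p [529.7 -85.   62.8] yaw -23.25 w 10.79 mz [0.14  0.118 0.15  0.127 0.156 0.133]
```

Call:
send_rows --pt "0 0 0 0.01 -1" --pt "0 0 0 0.02 -1" --pt "0 0 0 0.03 -1" --pt "0 0 0 0.04 -1" --pt "0 0 0 0.05 -1"

```text
time_s: 25.1
tcp_pos: [0.5297, -0.085, 0.0628]
tcp_rot: [-90.8, 90.0, 153.1]
wrist_force: [0.9, -0.3, 2.1]
width: 0.0106
```

Run:
```python
from h import *
rd(6)
```

```text
t 25.4 m [-0.031 -0.088  0.134] F [1.09 0.28 2.6 ] p [529.7 -85.   62.7] yaw -26.14 w 11.1 mz [0.136 0.142 0.116 0.115 0.144 0.152]
```

Call:
send_rows --pt "0 0 0 0.01 -1" --pt "0 0 0 0.02 -1" --pt "0 0 0 0.03 -1" --pt "0 0 0 0.04 -1" --pt "0 0 0 0.05 -1"

```text
time_s: 25.9
tcp_pos: [0.5296, -0.085, 0.0627]
tcp_rot: [-89.5, 90.0, 151.4]
wrist_force: [-0.2, 1.1, 3.0]
width: 0.0108
```

Run:
```python
from h import *
rd(6)
```

```text
t 26.2 m [0.081 0.233 0.191] F [-0.58  1.    3.53] p [529.6 -85.   62.7] yaw -29.0 w 10.78 mz [0.209 0.204 0.173 0.189 0.196 0.175]
```

Call:
send_rows --pt "0 0 0 -0.1 -1" --pt "0 0 0 -0.2 -1" --pt "0 0 0 -0.3 -1" --pt "0 0 0 -0.4 -1" --pt "0 0 0 -0.5 -1" --pt "0 0 0 -0.58 -1" --pt "0 0 0 -0.64 -1" --pt "0 0 0 -0.68 -1" --pt "0 0 0 -0.71 -1" --pt "0 0 0 -0.73 -1" --pt "0 0 0 -0.75 -1" --pt "0 0 0 -0.76 -1" --pt "0 0 0 -0.76 -1"

```text
time_s: 27.5
tcp_pos: [0.5309, -0.0851, 0.0628]
tcp_rot: [75.2, 89.9, -0.2]
wrist_force: [5.9, 0.5, -0.5]
width: 0.0106
```

Run:
```python
from h import *
rd(6)
```

```text
t 27.8 m [ 0.042 -0.998 -0.1  ] F [ 5.55  0.29 -0.05] p [530.9 -85.1  62.8] yaw 14.54 w 10.64 mz [-0.069 -0.124 -0.079 -0.097 -0.146 -0.086]
```

Call:
send_rows --pt "0 0 0 -0.01 -1" --pt "0 0 0 -0.02 -1" --pt "0 0 0 -0.03 -1" --pt "0 0 0 -0.04 -1" --pt "0 0 0 -0.05 -1" --pt "0 0 0 -0.05 -1"

```text
time_s: 28.4
tcp_pos: [0.531, -0.0851, 0.0628]
tcp_rot: [72.4, 89.9, -0.1]
wrist_force: [5.9, 0.1, -0.4]
width: 0.0105
```

Run:
```python
from h import *
rd(6)
```

```text
t 28.7 m [ 0.031 -1.074 -0.032] F [ 5.68  0.1  -0.41] p [531.1 -85.1  62.8] yaw 17.42 w 10.73 mz [-0.047 -0.035 -0.013 -0.036 -0.047 -0.015]
```

Torque fell to about 0.03 Nm, so the button has broken loose. I'll swing it open.

Call:
send_rows --pt "0 0 0 -0.04 -1" --pt "0 0 0 -0.09 -1" --pt "0 0 0 -0.15 -1" --pt "0 0 0 -0.21 -1" --pt "0 0 0 -0.27 -1" --pt "0 0 0 -0.33 -1" --pt "0 0 0 -0.39 -1" --pt "0 0 0 -0.45 -1" --pt "0 0 0 -0.51 -1" --pt "0 0 0 -0.57 -1"

```text
time_s: 29.7
tcp_pos: [0.532, -0.0845, 0.0628]
tcp_rot: [53.8, 89.7, 14.1]
wrist_force: [7.2, 3.0, -1.8]
width: 0.0102
```

Run:
```python
from h import *
rd(2)
```

```text
t 29.8 m [ 0.274 -1.523 -0.047] F [ 7.57  1.73 -1.51] p [532.  -84.5  62.9] yaw 50.25 w 10.5 mz [-0.035 -0.059]
```

Call:
send_rows --pt "0 0 0 -0.05 -1" --pt "0 0 0 -0.11 -1" --pt "0 0 0 -0.17 -1" --pt "0 0 0 -0.23 -1" --pt "0 0 0 -0.29 -1" --pt "0 0 0 -0.35 -1" --pt "0 0 0 -0.4 -1" --pt "0 0 0 -0.45 -1" --pt "0 0 0 -0.47 -1" --pt "0 0 0 -0.47 -1"

```text
time_s: 30.8
tcp_pos: [0.5324, -0.0836, 0.0629]
tcp_rot: [38.5, 89.6, 25.6]
wrist_force: [8.3, 3.8, -1.3]
width: 0.0105
```

Run:
```python
from h import *
rd(2); p,d=cap('side','s7')
p=cv2.imread('pics/s7.png')[180:290,285:425]; cv2.imwrite('pics/c7.png',cv2.convertScaleAbs(cv2.resize(p,None,fx=5,fy=5,interpolation=2),alpha=1.7))
```

```text
t 30.9 m [ 0.673 -1.717 -0.002] F [ 8.45  3.33 -1.69] p [532.4 -83.6  62.8] yaw 77.05 w 10.77 mz [ 0.034 -0.038]
```

View pics/c7.png

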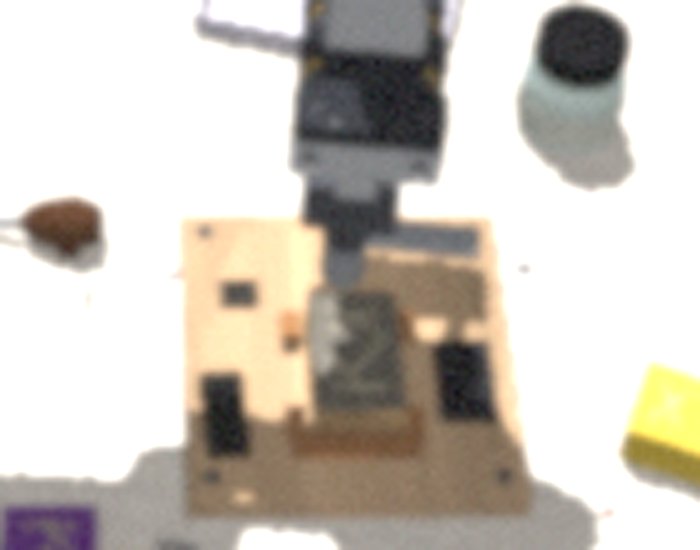

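The side view shows the bar swung to +x at crop (370–475,240), well clear of the block. I'll release the grip and lift.

Call:
send_rows --pt "0 0 0 0 -0.6" --pt "0 0 0 0 -0.4" --pt "0 0 0 0 -0.2" --pt "0 0 0 0 0" --pt "-20 0 0 0 0.1" --pt "-55 0 0 0 0.2" --pt "-65 0 0 0.1 0.3" --pt "-65 0 0 0.25 0.3" --pt "-65 0 0 0.4 0.3" --pt "-65 0 0 0.55 0.3" --pt "-65 0 0 0.7 0.3" --pt "-65 0 0 0.85 0.3" --pt "-65 0 0 1 0.3" --pt "-65 0 0 1.15 0.3" --pt "-65 0 0 1.3 0.3" --pt "-65 0 0 1.44 0.3" --pt "-65 0 0 1.44 0.3"

```text
time_s: 32.65
tcp_pos: [0.5294, -0.0852, 0.1275]
tcp_rot: [-85.9, 89.9, 178.6]
wrist_force: [0.1, 0.4, 0.3]
width: 0.0614
```

Run:
```python
from h import *
rd(2); s,_=st()
cap('side','s8');cap('top','t8')
for n in('side','top'):
    f={'side':'s8','top':'t8'}[n]
    d=np.load('pics/%s_d.npy'%f);P=cloud(n,d);X,Y,Z=P[...,0],P[...,1],P[...,2]
    for nm,m in (('block',(X>.48)&(X<.57)&(Y<-.1)&(Y>-.21)&(Z>.038)&(Z<.052)),('bar',(X>.5)&(X<.62)&(Y<-.07)&(Y>-.11)&(Z>.05)&(Z<.062)),('grip',(X>.5)&(X<.58)&(Y<-.05)&(Y>-.12)&(Z>.08)&(Z<.1))):
        q=P[m][:,:2].astype(np.float32)*1000
        if len(q)>5: print(n,nm,len(q),np.median(P[m],0).round(4),[np.round(a,1) for a in cv2.minAreaRect(q)])
print(need([.523,-.1545,.115],-6))
p=cv2.imread('pics/s8.png')[150:300,255:455]; cv2.imwrite('pics/c8.png',cv2.convertScaleAbs(cv2.resize(p,None,fx=4,fy=4,interpolation=2),alpha=1.7))
```

```text
t 32.75 m [-0.102  0.087 -0.002] F [ 0.05 -0.44 -0.21] p [529.5 -85.2 127.6] yaw -5.35 w 61.45 mz [-0.017  0.012]
side block 445 [ 0.5221 -0.1571  0.0467] [array([ 523. , -153.5]), array([71.6, 45. ]), np.float64(84.0)]
side bar 177 [ 0.5619 -0.0952  0.0572] [array([553.1, -91.5]), array([20.1, 88.4]), np.float64(80.2)]
side grip 124 [ 0.5285 -0.0856  0.0908] [array([529.4, -83.6]), array([14.4, 48.9]), np.float64(75.3)]
top block 121 [ 0.5209 -0.1551  0.0457] [array([ 522.7, -151.9]), array([29., 46.]), np.float64(74.3)]
(array([12.7, -0.1, 69.7]), 'jawyaw', np.float64(-5.4), [(np.float64(0.0105), 'j6->', np.float64(-9.2)), (np.float64(-3.1311), 'j6->', np.float64(-189.2)), (np.float64(3.1521), 'j6->', np.float64(170.8))], 'tilt', np.float64(0.02))
```

View pics/c8.png

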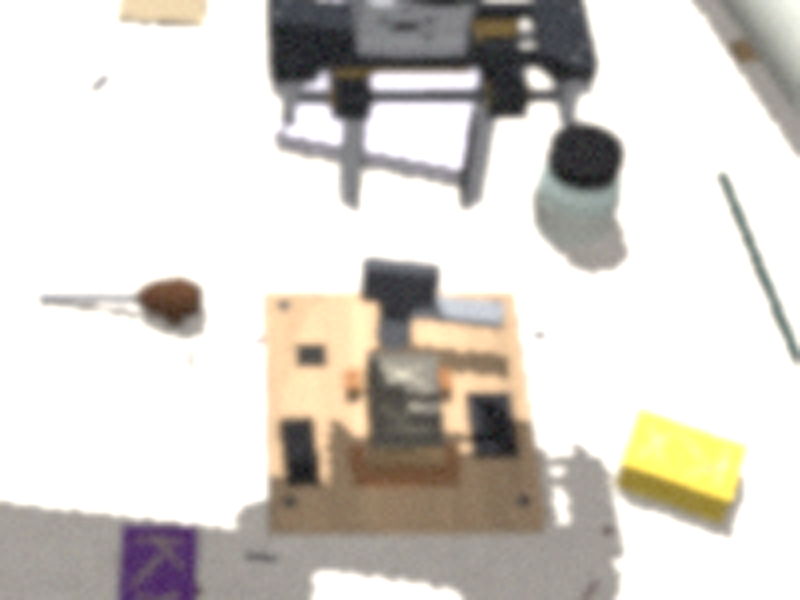

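Call:
send_rows --pt "0 0.4 35 0.01 0.2" --pt "10 0.4 69.2 0.01 0.15" --pt "55 0.4 69.2 0.01 0.15" --pt "68 0.4 69.2 0.01 0.15" --pt "68 0.4 69.2 0.01 0.15"

```text
time_s: 33.35
tcp_pos: [0.5212, -0.1528, 0.0567]
tcp_rot: [-108.5, 89.6, 155.5]
wrist_force: [0.6, 0.7, 0.6]
width: 0.0537
```

Run:
```python
from h import *
rd(2)
cap('side','s9'); print(need([.5235,-.154,.025],-6))
p=cv2.imread('pics/s9.png')[190:290,290:420]; cv2.imwrite('pics/c9.png',cv2.convertScaleAbs(cv2.resize(p,None,fx=6,fy=6,interpolation=2),alpha=1.7))
```

```text
t 33.45 m [-0.069  0.1    0.028] F [ 0.55 -0.21  0.32] p [ 523.5 -153.4   59.8] yaw -6.0 w 53.92 mz [0.046 0.01 ]
(array([36.6, -1.4,  0.3]), 'jawyaw', np.float64(-6.0), [(np.float64(0.0), 'j6->', np.float64(-16.3)), (np.float64(-3.1415), 'j6->', np.float64(-196.3)), (np.float64(3.1416), 'j6->', np.float64(163.7))], 'tilt', np.float64(0.15))
```

View pics/c9.png

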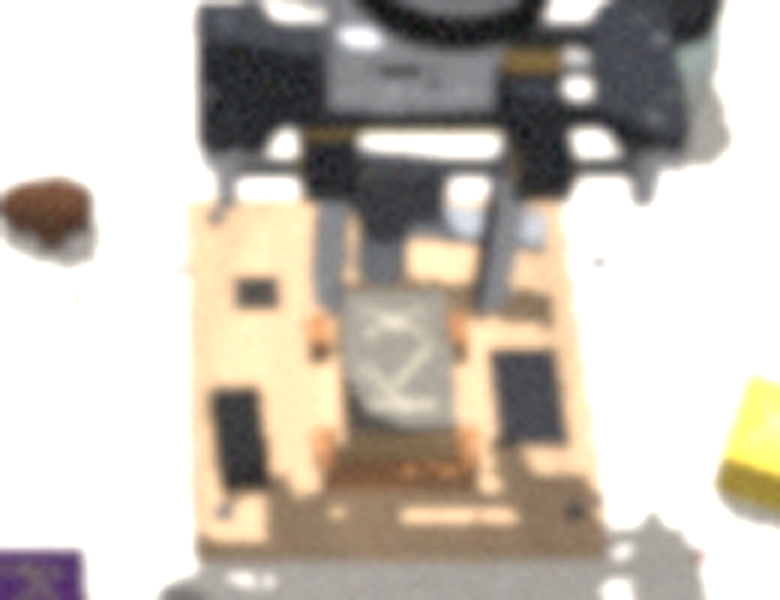

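Call:
send_rows --pt "0 0 0.5 0 0.15" --pt "0 0 0.5 0 0.15" --newtons 4

```text
time_s: 33.7
tcp_pos: [0.5247, -0.1546, 0.0615]
tcp_rot: [75.0, 89.8, -21.1]
wrist_force: [0.8, -0.0, -0.3]
width: 0.0542
```

Run:
```python
from h import *
rd(2)
print(need([.5235,-.154,.025],-6))
```

```text
t 33.8 m [-0.081  0.109 -0.003] F [ 0.5  -0.08  0.19] p [ 524.4 -154.5   61. ] yaw -6.04 w 54.14 mz [ 0.003 -0.01 ]
(array([35.8, -0.8, -0.5]), 'jawyaw', np.float64(-6.04), [(np.float64(-0.0008), 'j6->', np.float64(-16.4)), (np.float64(-3.1423), 'j6->', np.float64(-196.4)), (np.float64(3.1408), 'j6->', np.float64(163.6))], 'tilt', np.float64(0.11))
```

Descend and close gently.

Call:
send_rows --pt "12 -0.7 -0.5 0 0.15" --pt "24 -0.7 -0.5 0 0.15" --pt "32 -0.7 -0.5 0 0.15" --pt "35.5 -0.7 -0.5 0 0.15" --pt "35.5 -0.7 -0.5 0 0.1" --pt "35.5 -0.7 -0.5 0 0" --pt "35.5 -0.7 -0.5 0 -0.05" --pt "35.5 -0.7 -0.5 0 -0.1" --pt "35.5 -0.7 -0.5 0 -0.1" --newtons 5

```text
time_s: 34.7
tcp_pos: [0.5232, -0.1541, 0.0247]
tcp_rot: [80.0, 90.0, -16.1]
wrist_force: [-0.1, -0.2, -0.2]
width: 0.0421
```

Run:
```python
from h import *
rd(3)
```

```text
t 34.85 m [-0.066  0.067 -0.007] F [-0.2  -0.53 -0.01] p [ 523.1 -154.    24.5] yaw -6.07 w 42.28 mz [ 0.007  0.014 -0.04 ]
```

Run:
```python
from h import *
cap('side','s10')
p=cv2.imread('pics/s10.png')[190:290,290:420]; cv2.imwrite('pics/c10.png',cv2.convertScaleAbs(cv2.resize(p,None,fx=6,fy=6,interpolation=2),alpha=1.9))
```

```text
(no output)
```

View pics/c10.png

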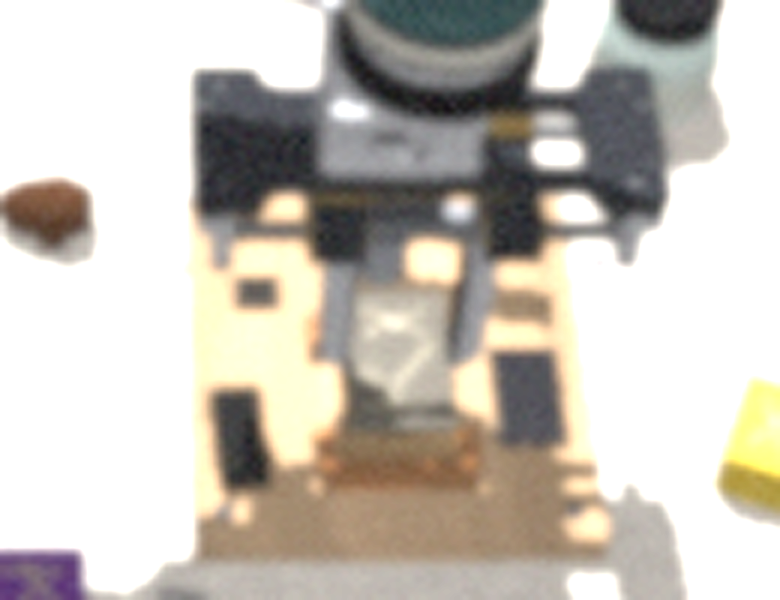

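The fingers straddle the block at mid length. Next I'll tighten the grip and check the width.

Call:
send_rows --pt "0 0 0 0 -0.3" --pt "0 0 0 0 -0.3" --pt "0 0 0 0 -0.3" --pt "0 0 0 0 -0.3" --newtons 15

```text
time_s: 35.3
tcp_pos: [0.5229, -0.1539, 0.0242]
tcp_rot: [-161.0, 90.0, 102.9]
wrist_force: [-0.1, -0.0, 0.5]
width: 0.0332
```

Run:
```python
from h import *
rd(3)
```

```text
t 35.45 m [-0.087  0.083 -0.022] F [-0.13  0.34  0.23] p [ 522.9 -153.9   24.2] yaw -6.07 w 32.94 mz [-0.059  0.    -0.008]
```

Run:
```python
from h import *
cap('side','s11'); cap('top','t11')
print(proj('side',[[.5235,-.154,.024],[.5235,-.154,.046],[.5309,-.0845,.08]]))
p=cv2.imread('pics/s11.png')[190:290,290:420]; cv2.imwrite('pics/c11.png',cv2.convertScaleAbs(cv2.resize(p,None,fx=6,fy=6,interpolation=2),alpha=1.9))
p=cv2.imread('pics/t11.png')[120:240,310:430]; cv2.imwrite('pics/c11t.png',cv2.convertScaleAbs(cv2.resize(p,None,fx=5,fy=5,interpolation=2),alpha=2.2))
print(ctrl.read_state()['width'])
```

```text
[[355.06575733 255.09062931]
 [355.75306904 249.98927193]
 [354.86266818 219.6303506 ]]
0.03259663329444666
```

View pics/c11.png

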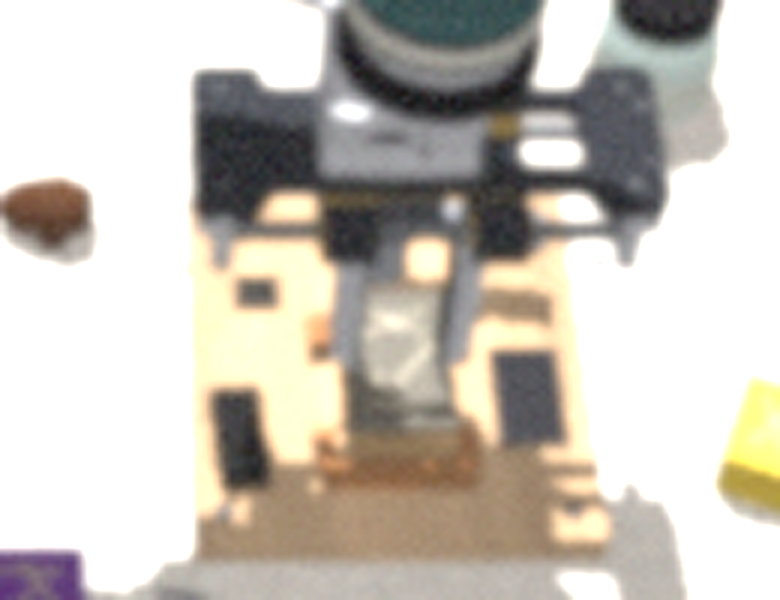

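View pics/c11t.png

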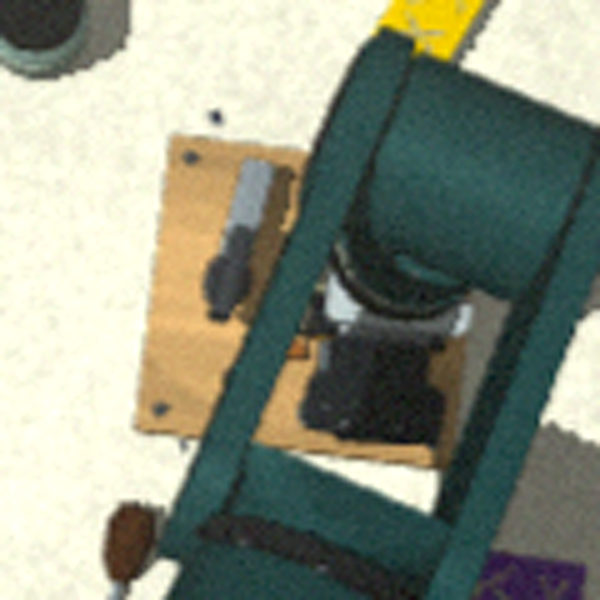

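Run:
```python
from h import *
d=np.load('pics/s11_d.npy');P=cloud('side',d)
for u,v in [(348,245),(349,247),(348,249),(365,245),(366,247),(365,249),(355,255),(356,248),(345,255),(347,252),(346,250)]:
    print((u,v),((u-290)*6,(v-190)*6),P[v,u].round(3))
```

```text
(348, 245) (348, 330) [ 0.5   -0.162  0.081]
(349, 247) (354, 342) [ 0.504 -0.161  0.071]
(348, 249) (348, 354) [ 0.502 -0.16   0.062]
(365, 245) (450, 330) [ 0.542 -0.165  0.079]
(366, 247) (456, 342) [ 0.545 -0.165  0.07 ]
(365, 249) (450, 354) [ 0.543 -0.166  0.063]
(355, 255) (390, 390) [ 0.518 -0.172  0.05 ]
(356, 248) (396, 348) [ 0.525 -0.149  0.047]
(345, 255) (330, 390) [ 0.499 -0.147  0.018]
(347, 252) (342, 372) [ 0.5   -0.159  0.049]
(346, 250) (336, 360) [ 0.497 -0.161  0.06 ]
```

Run:
```python
from h import *
# column scan along left/right finger for each image: (name, col L, col R, row tip, tcp)
for f,cols,rows,t in [('s2_2',(335,379),(192,206),'.118'),('s3',(345,367),(208,222),'.0653'),('s4',(350,361),(210,222),'.063'),('s8',(343,372),(190,204),'.1276'),('s9',(345,371),(230,246),'.060'),('s11',(348,366),(238,254),'.024')]:
    P=cloud('side',np.load('pics/%s_d.npy'%f))
    print(f,t)
    for c in cols: print('  ',c,[(r,*P[r,c].round(3).tolist()) for r in range(*rows,2)])
```

```text
s2_2 .118
   335 [(192, 0.474, -0.088, 0.192), (194, 0.475, -0.084, 0.182), (196, 0.475, -0.088, 0.179), (198, 0.475, -0.087, 0.171), (200, 0.476, -0.087, 0.164), (202, 0.476, -0.087, 0.156), (204, 0.476, -0.09, 0.153)]
   379 [(192, 0.577, -0.098, 0.192), (194, 0.578, -0.099, 0.186), (196, 0.579, -0.097, 0.176), (198, 0.58, -0.097, 0.169), (200, 0.581, -0.098, 0.163), (202, 0.581, -0.098, 0.156), (204, 0.628, 0.029, 0.001)]
s3 .0653
   345 [(208, 0.501, -0.092, 0.138), (210, 0.501, -0.093, 0.131), (212, 0.502, -0.091, 0.121), (214, 0.503, -0.09, 0.112), (216, 0.503, -0.092, 0.107), (218, 0.503, -0.091, 0.097), (220, 0.521, -0.018, -0.001)]
   367 [(208, 0.554, -0.099, 0.139), (210, 0.555, -0.097, 0.129), (212, 0.556, -0.097, 0.122), (214, 0.556, -0.1, 0.117), (216, 0.558, -0.096, 0.104), (218, 0.583, -0.019, 0.002), (220, 0.582, -0.026, 0.001)]
s4 .063
   350 [(210, 0.513, -0.093, 0.13), (212, 0.514, -0.093, 0.122), (214, 0.514, -0.094, 0.115), (216, 0.515, -0.093, 0.106), (218, 0.515, -0.094, 0.1), (220, 0.535, -0.02, 0.001)]
   361 [(210, 0.54, -0.097, 0.131), (212, 0.541, -0.096,
[... 812 characters left out ...]
 -0.164, 0.136), (232, 0.552, -0.163, 0.126), (234, 0.552, -0.165, 0.121), (236, 0.553, -0.165, 0.114), (238, 0.553, -0.167, 0.108), (240, 0.554, -0.166, 0.099), (242, 0.574, -0.112, 0.016), (244, 0.343, -0.768, 0.926)]
s11 .024
   348 [(238, 0.499, -0.161, 0.108), (240, 0.499, -0.16, 0.099), (242, 0.5, -0.16, 0.09), (244, 0.501, -0.158, 0.08), (246, 0.501, -0.161, 0.076), (248, 0.501, -0.161, 0.067), (250, 0.502, -0.162, 0.06), (252, 0.503, -0.16, 0.048)]
   366 [(238, 0.541, -0.165, 0.106), (240, 0.542, -0.165, 0.099), (242, 0.544, -0.163, 0.089), (244, 0.543, -0.166, 0.084), (246, 0.544, -0.166, 0.076), (248, 0.544, -0.168, 0.071), (250, 0.545, -0.167, 0.061), (252, 0.554, -0.144, 0.019)]
```

The networks and reported pose agree in x and y. But the depth image shows the real fingertips about 25 mm above the reported TCP: the fingers closed to 33 mm just over the block's 46 mm top without touching it. I'll open, go lower and recheck.

Call:
send_rows --pt "0 0 0 0 0.1" --pt "0 0 0 0 0.15" --pt "0 0 0 0 0.15" --pt "0 0 0 0 0.15" --pt "6 0 0 0 0.15" --pt "12 0 0 0 0.15" --pt "15 0 0 0 0.15" --pt "15 0 0 0 0.15" --newtons 5

```text
time_s: 36.35
tcp_pos: [0.5222, -0.1536, 0.0081]
tcp_rot: [-108.3, 89.9, 155.6]
wrist_force: [0.7, -0.4, 0.3]
width: 0.0541
```

Run:
```python
from h import *
rd(2); cap('side','s12')
P=cloud('side',np.load('pics/s12_d.npy'))
for c in (344,345,346,347,367,368,369,370): print('  ',c,[(r,*P[r,c].round(3).tolist()) for r in range(246,264,2)])
p=cv2.imread('pics/s12.png')[190:290,290:420]; cv2.imwrite('pics/c12.png',cv2.convertScaleAbs(cv2.resize(p,None,fx=6,fy=6,interpolation=2),alpha=1.9))
```

```text
t 36.45 m [-0.042  0.04   0.036] F [-0.23  0.38  0.34] p [ 522.7 -153.8    8.8] yaw -6.07 w 54.26 mz [0.032 0.041]
   344 [(246, 0.492, -0.158, 0.073), (248, 0.492, -0.159, 0.067), (250, 0.492, -0.159, 0.057), (252, 0.492, -0.162, 0.054), (254, 0.493, -0.16, 0.042), (256, 0.496, -0.15, 0.019), (258, 0.495, -0.156, 0.019), (260, 0.494, -0.163, 0.019), (262, 0.492, -0.174, 0.028)]
   345 [(246, 0.494, -0.157, 0.071), (248, 0.494, -0.161, 0.069), (250, 0.502, -0.132, 0.019), (252, 0.5, -0.141, 0.023), (254, 0.5, -0.144, 0.018), (256, 0.499, -0.15, 0.018), (258, 0.498, -0.156, 0.019), (260, 0.497, -0.162, 0.018), (262, 0.494, -0.175, 0.028)]
   346 [(246, 0.502, -0.135, 0.04), (248, 0.502, -0.138, 0.036), (250, 0.502, -0.141, 0.031), (252, 0.502, -0.143, 0.025), (254, 0.501, -0.148, 0.023), (256, 0.5, -0.154, 0.024), (258, 0.5, -0.156, 0.017), (260, 0.499, -0.162, 0.018), (262, 0.499, -0.167, 0.017)]
   347 [(246, 0.504, -0.139, 0.045), (248, 0.503, -0.146, 0.046), (250, 0.502, -0.151, 0.045), (252, 0.501, -0.159, 0.047), (254, 0.5, -0.164, 0.046), (256, 0.499, -0.17, 0.046), (258, 0.499
[... 442 characters left out ...]
0.552, -0.166, 0.05), (254, 0.553, -0.166, 0.041), (256, 0.557, -0.156, 0.018), (258, 0.556, -0.162, 0.018), (260, 0.554, -0.169, 0.019), (262, 0.551, -0.182, 0.029)]
   369 [(246, 0.551, -0.167, 0.076), (248, 0.553, -0.166, 0.066), (250, 0.553, -0.168, 0.061), (252, 0.554, -0.168, 0.052), (254, 0.555, -0.168, 0.043), (256, 0.343, -0.768, 0.926), (258, 0.559, -0.162, 0.016), (260, 0.557, -0.17, 0.02), (262, 0.553, -0.183, 0.031)]
   370 [(246, 0.554, -0.168, 0.077), (248, 0.554, -0.168, 0.069), (250, 0.555, -0.168, 0.06), (252, 0.557, -0.166, 0.049), (254, 0.563, -0.151, 0.018), (256, 0.561, -0.159, 0.022), (258, 0.561, -0.162, 0.017), (260, 0.56, -0.169, 0.018), (262, 0.558, -0.176, 0.019)]
```

View pics/c12.png

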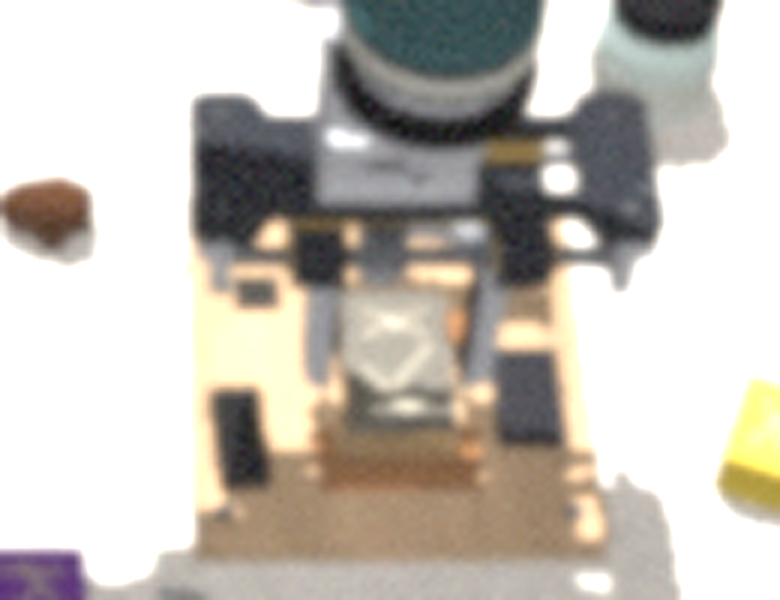

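Call:
send_rows --pt "6 0 0 0 0.15" --pt "12 0 0 0 0.15" --pt "12 0 0 0 0.1" --pt "12 0 0 0 0" --pt "12 0 0 0 -0.1" --pt "12 0 0 0 -0.2" --pt "12 0 0 0 -0.3" --pt "12 0 0 0 -0.3" --newtons 5

```text
time_s: 37.3
tcp_pos: [0.5228, -0.1539, -0.0028]
tcp_rot: [-126.9, 90.0, 137.0]
wrist_force: [-0.2, 0.2, -0.8]
width: 0.045
```

Run:
```python
from h import *
rd(3)
```

```text
t 37.45 m [-0.076  0.074 -0.011] F [ 0.14  0.56 -1.06] p [ 522.9 -153.9   -2.8] yaw -6.07 w 44.95 mz [ 0.011  0.024 -0.069]
```

Call:
send_rows --pt "0 0 0 0 -0.3" --pt "0 0 0 0 -0.3" --pt "-10 0 0 0 -0.3" --pt "-30 0 0 0 -0.3" --pt "-60 0 0 0 -0.3" --pt "-80 0 0 0 -0.3" --pt "-80 0 0 0 -0.3" --newtons 20

```text
time_s: 38.15
tcp_pos: [0.5258, -0.155, 0.0821]
tcp_rot: [74.6, 89.5, -21.4]
wrist_force: [0.2, -0.4, -1.7]
width: 0.0449
```

Run:
```python
from h import *
rd(2); cap('side','s13')
for n,f in(('top','top1'),('side','side1')):
    p=cv2.imread('pics/%s.png'%f); P=cloud(n,np.load('pics/%s_d.npy'%f))
    X,Y,Z=P[...,0],P[...,1],P[...,2]
    # tray hull by edge: use cut_out on fresh not possible; threshold wall height
    m=((X>.47)&(X<.69)&(Y>.05)&(Y<.29)&(Z>.009)&(Z<.022)).astype(np.uint8)
    m=cv2.morphologyEx(m,cv2.MORPH_CLOSE,np.ones((3,3)))
    nn,l,sx,_=cv2.connectedComponentsWithStats(m); k=1+np.argmax(sx[1:,2]*sx[1:,3]); c,_=cv2.findContours((l==k).astype(np.uint8),0,2); 
    q=np.array([atz(n,a,.014)[:2]*1000 for a in np.vstack(c)[:,0]],np.float32); print(n,cv2.minAreaRect(q))
for uv in[(267.5,160.8),(268.3,161.1)]: print('top',atz('top',uv,0))
print('side',atz('side',(355.1,168.5),0))
W=np.array([640,400])
r=ctrl.cut_out('side','tray')
for x in r[:2]:
    q=np.array([atz('side',a[::-1],.012)[:2]*1000 for a in np.argwhere(x['mask'])],np.float32); print(x['score'],cv2.minAreaRect(q))
p=cv2.imread('pics/s13.png')[80:290,270:430]; cv2.imwrite('pics/c13.png',cv2.convertScaleAbs(cv2.resize(p,None,fx=3,fy=3,interpolation=2),alpha=1.7))
```

```text
t 38.25 m [-0.056  0.046  0.033] F [-0.55 -0.44 -2.02] p [ 523.8 -154.3   78.6] yaw -6.07 w 44.36 mz [0.06  0.006]
top ((577.55322265625, 171.45025634765625), (180.48959350585938, 150.10983276367188), 68.24871826171875)
side ((577.3588256835938, 171.4044952392578), (189.40406799316406, 150.433349609375), 68.34364318847656)
top [0.57419063 0.16197369 0.        ]
top [0.57336886 0.15966848 0.        ]
side [0.58539926 0.18303905 0.        ]
0.98 ((530.3355712890625, 187.49391174316406), (179.5505828857422, 59.30769729614258), 72.19680786132812)
0.69 ((197.7320556640625, 351.49285888671875), (192.38670349121094, 162.03402709960938), 52.9772834777832)
```

View pics/c13.png

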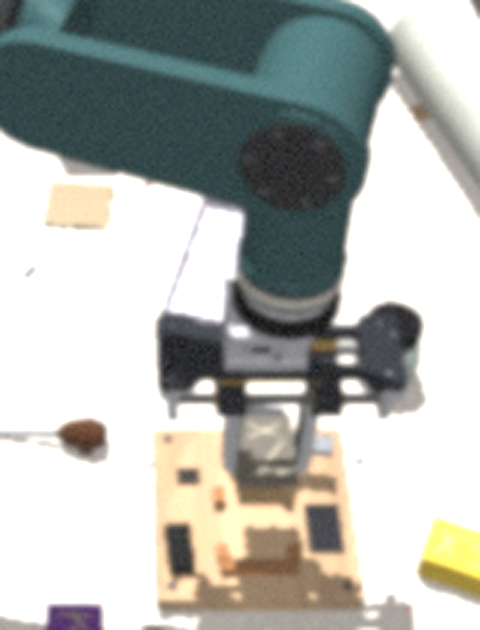

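Call:
send_rows --pt "-30 0 0 0 -0.3" --pt "-35 0 -20 0 -0.3" --pt "-35 3 -60 0.05 -0.3" --pt "-35 6 -105 0.1 -0.3" --pt "-35 9 -150 0.15 -0.3" --pt "-35 12 -195 0.2 -0.3" --pt "-35 15 -240 0.25 -0.3" --pt "-20 17 -280 0.27 -0.3" --pt "10 19 -310 0.27 -0.3" --pt "40 19.4 -326 0.27 -0.3" --pt "60 19.4 -329.6 0.27 -0.3" --pt "72 19.4 -329.6 0.27 -0.3" --pt "72 19.4 -329.6 0.27 -0.3" --pt "72 19.4 -329.6 0.27 -0.3"

```text
time_s: 39.75
tcp_pos: [0.5773, 0.1712, 0.0054]
tcp_rot: [5.4, 90.0, -106.2]
wrist_force: [0.4, -1.5, -0.5]
width: 0.0452
```

Run:
```python
from h import *
rd(3); cap('side','s14');
P=cloud('side',np.load('pics/s14_d.npy'))
print(need([.5775,.1715,.0],-21.7))
p=cv2.imread('pics/s14.png')[90:230,290:430]; cv2.imwrite('pics/c14.png',cv2.convertScaleAbs(cv2.resize(p,None,fx=5,fy=5,interpolation=2),alpha=1.6))
m=(P[...,0]>.5)&(P[...,0]<.65)&(P[...,1]>.1)&(P[...,1]<.24)&(P[...,2]>.025)&(P[...,2]<.06)
q=P[m]; print(len(q),np.median(q,0),cv2.minAreaRect((q[:,:2]*1000).astype(np.float32)))
```

```text
t 39.9 m [-0.065  0.074 -0.021] F [ 0.6  -0.21 -0.97] p [578.3 171.4   6.8] yaw -21.6 w 44.87 mz [-0.032 -0.018 -0.012]
(array([ 7. , -0.8,  0.3]), 'jawyaw', np.float64(-21.59), [(np.float64(0.0019), 'j6->', np.float64(32.8)), (np.float64(-3.1397), 'j6->', np.float64(-147.2)), (np.float64(3.1435), 'j6->', np.float64(212.8))], 'tilt', np.float64(0.18))
362 [0.57440964 0.15551407 0.05551129] ((578.0269165039062, 171.81350708007812), (75.16695404052734, 68.63695526123047), 67.80260467529297)
```

View pics/c14.png

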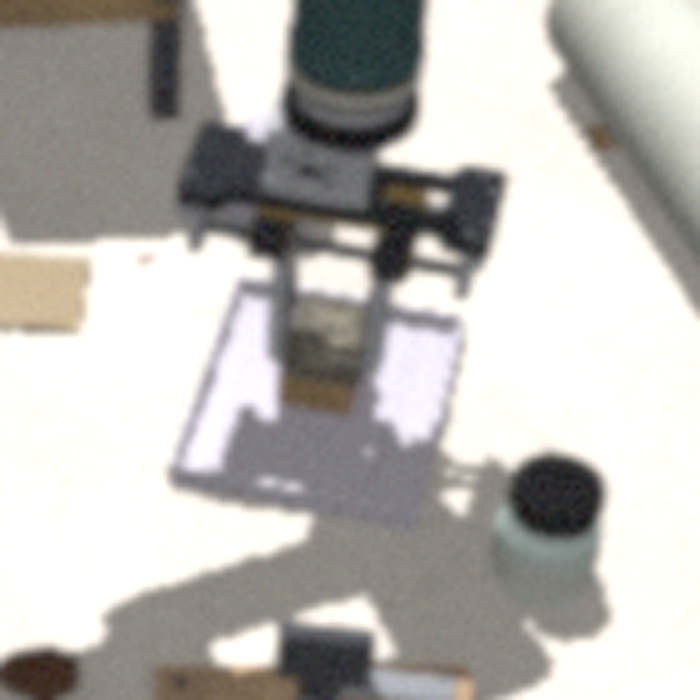

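Call:
send_rows --pt "8 0 0 0 -0.3" --pt "16 0 0 0 -0.3" --pt "20 0 0 0 -0.3" --pt "21 0 0 0 -0.3" --pt "22 0 0 0 -0.3" --pt "22 0 0 0 -0.3"

```text
time_s: 40.55
tcp_pos: [0.5772, 0.1718, -0.0167]
tcp_rot: [154.7, 90.0, 43.2]
wrist_force: [-0.2, 0.3, -1.5]
width: 0.0449
```

Run:
```python
from h import *
rd(3)
```

```text
t 40.7 m [-0.068  0.1   -0.002] F [-0.15 -0.09 -1.37] p [577.3 171.9 -16.6] yaw -21.54 w 45.06 mz [-0.006  0.044 -0.044]
```

Call:
send_rows --pt "0.5 0 0 0 -0.3" --pt "1 0 0 0 -0.3" --pt "1.5 0 0 0 -0.3" --pt "2 0 0 0 -0.3" --pt "2 0 0 0 -0.3"

```text
time_s: 41.2
tcp_pos: [0.5774, 0.1719, -0.0168]
tcp_rot: [130.3, 89.9, 18.7]
wrist_force: [-2.7, -0.6, 7.3]
width: 0.045
```

Run:
```python
from h import *
rd(3)
```

```text
t 41.35 m [-0.162  0.841  0.025] F [-3.05 -1.26  7.9 ] p [577.4 171.9 -16.8] yaw -21.54 w 44.92 mz [-0.022  0.075  0.023]
```

The block is pressed on the tray floor at about 8 N while still held. I'll ease off, release and rise.

Call:
send_rows --pt "-0.8 0 0 0 -0.3" --pt "-0.8 0 0 0 -0.3" --pt "-0.8 0 0 0 -0.02" --pt "-0.8 0 0 0 0.05" --pt "-0.8 0 0 0 0.15" --pt "-0.8 0 0 0 0.2" --pt "-0.8 0 0 0 0.2" --pt "-15 0 0 0 0.2" --pt "-50 0 0 0 0.2" --pt "-100 0 0 0 0.3" --pt "-130 0 0 0 0.5" --pt "-130 0 0 0 0.5"

```text
time_s: 42.55
tcp_pos: [0.5813, 0.1726, 0.1198]
tcp_rot: [123.3, 89.2, 11.7]
wrist_force: [0.8, 0.6, 1.0]
width: 0.07
```

Run:
```python
from h import *
rd(2); cap('side','s15'); cap('top','t15')
for n,f in(('side','s15'),('top','t15')):
    P=cloud(n,np.load('pics/%s_d.npy'%f));X,Y,Z=P[...,0],P[...,1],P[...,2]
    m=(X>.51)&(X<.65)&(Y>.1)&(Y<.24)&(Z>.026)&(Z<.045); q=P[m]
    if len(q)>5: print(n,len(q),np.median(q,0).round(4),cv2.minAreaRect((q[:,:2]*1000).astype(np.float32)), np.percentile(q[:,2],[10,90]))
    m=(X>.5)&(X<.62)&(Y<-.07)&(Y>-.12)&(Z>.05)&(Z<.062); q=P[m]
    if len(q)>5: print('bar',len(q),cv2.minAreaRect((q[:,:2]*1000).astype(np.float32)))
p=cv2.imread('pics/s15.png')[100:300,270:430]; cv2.imwrite('pics/c15.png',cv2.convertScaleAbs(cv2.resize(p,None,fx=3,fy=3,interpolation=2),alpha=1.6))
cv2.imwrite('pics/c15t.png',cv2.convertScaleAbs(cv2.imread('pics/t15.png'),alpha=1.7))
```

```text
t 42.65 m [-0.134  0.118  0.027] F [ 0.27 -0.13 -0.05] p [578.6 172.1 114.6] yaw -21.54 w 70.43 mz [0.014 0.041]
side 257 [0.5762 0.1688 0.0326] ((577.0021362304688, 172.413330078125), (77.15606689453125, 44.34507751464844), 68.24525451660156) [0.02989783 0.03494433]
bar 173 ((551.3600463867188, -91.10230255126953), (22.300617218017578, 90.5538558959961), 78.9925308227539)
top 58 [0.5736 0.1764 0.0317] ((573.7412109375, 165.88333129882812), (59.7495231628418, 41.99076461791992), 74.11901092529297) [0.02822128 0.03480775]
bar 127 ((550.426025390625, -87.77082061767578), (23.952646255493164, 92.70696258544922), 77.85054016113281)
```

View pics/c15.png

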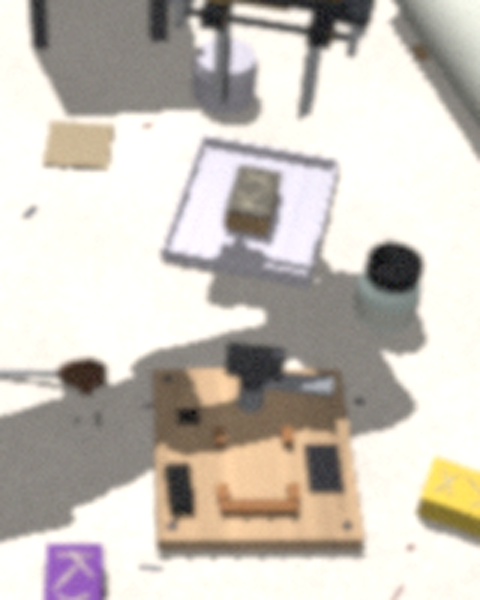

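View pics/c15t.png

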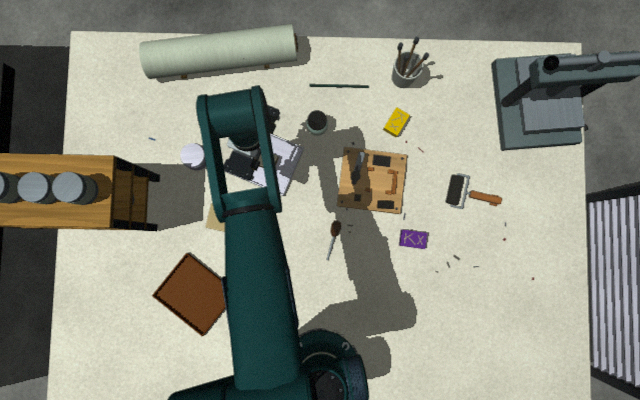

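```bash
python3 -c "
from rig import ctrl
print(ctrl.close_job(), ctrl.read_state()['time_s'])"
```

```text
the job is handed in; nothing more can be done
the job is handed in; nothing more can be done
```

The turn-button is open, and the block is in the middle of the tray, lino face up; I handed the job in after about 43 of the 72 s.

- **Button:** I rocked it in growing arcs until it broke loose anticlockwise, then swung it open. The mean moment at each reading stayed at or below about 0.19 Nm. Single noisy samples reached 0.22 Nm, so I can't fully rule out a brief touch of the limit. The furthest clockwise swing looked well past the required 0.07 rad, but I estimated that from tool yaw and torque rather than measuring the latch directly.
- **Block:** It was lifted by its sides and lowered until it pressed on the tray floor at about 8 N while still held. Then it was released.

**Last checks:**
- The block's top is at 0.032 m, which is the tray floor plus the block's height.
- Its centre is at (0.577, 0.172), against (0.577, 0.171) for the tray centre.
- The bar points about 78–83° open, roughly 1.4 rad, and the gripper is clear above the tray.
- The bystanders in view look unmoved. In the last top view the arm partly hid the lino, but it shows in place in the side view.

**What disagreed:**
- **Fingertip height:** The fingertips showed in the depth image about 25–30 mm above the reported TCP. My first close on the block therefore went shut just above it, and I corrected this from the images. It also means the button was probably held only near the top of its grip plate.
- **Block position from the top camera:** Its last fit of the block was off, at (0.574, 0.166), because the arm partly covered it. I relied on the side view for the block's position.

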